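# Load the sugar mill with the scoop and hold its dial at the third click

## Robot

A 6-joint arm with a two-finger parallel gripper is mounted at the origin on the work surface. World frame = base frame: x ahead of the robot, y to its left, z up, the work surface at z = 0. Lengths are in mm, angles in rad, forces in N, time in s.
With the tool pointing down it reaches from about 350 to 875 mm from the base axis. Payload 4.2 kg.
Tool frame: the origin (TCP) lies at the very end of the fingers, on their centre line; the grasp point (between the pads) lies 19 mm behind it (manip.grasp_offset is the distance from the TCP to the grasp point, in mm); z points along the fingers, y is the line along which they close (so a half turn about z gives the same grasp; the last joint's range is limited). The gripper opens to 87 mm and grips with 3 to 60 N. Pads are 19 mm wide; open, the fingers measure 117 mm over their backs; the gripper's body (75 mm by 190 mm) begins 51 mm behind the grasp point.
Start: joints at [-0.85, 0.385, 0.008, 0, -1.194, -0.259], TCP at [278.486, -559.504, 222.55] pointing down, gripper open.
Joint ranges: [-3.14, 3.14], [-1.21, 2.06], [-1.07, 1.41], [-3.16, 2.05], [-2.99, -0.16], [-3.1, 3.1]. Speed limits (rad/s): [2.79, 2.79, 3.14, 3.14, 3.14, 3.14].

## Interface

Orientations are given as a rotation vector (axis times angle).
In Python, from rig import manip gives the robot as it stands.
- The arm moves only by the tool move_arm, never from a script. Its argument "moves" is text: rows parted by semicolons, each of 7 numbers parted by spaces: the turn, a rotation vector about the world's x, y, z as a fraction of full scale, then the shift along the world's x, y, z as a fraction of full scale, then the closure, from -1 (fully open) to 1 (shut). In form: wx wy wz tx ty tz claw; .... A call has 1 to 5 rows; each row shifts and turns the commanded pose from where the row before left it; what a row does not reach is not made up. Full scale, the value 1, is 0.02 m for a shift and 0.12 rad for a turn. A row lasts 1/12 s, in which the tool goes at most 41.7 mm and 7.16 degrees, less where a joint would pass 70% of its speed; a pose out of reach is approached as far as the arm can. A call with a number of a shift or a turn outside -1 to 1 is refused whole. A call with a gripper value outside its range is refused whole. The fingers move at their own pace and stop on an object; the grip force is fixed at half the most. Time passes only in rows, so rows that do not move let the fingers close. It gives the time, the measured TCP pose, the force, the opening and the grip force at its end, in the units of the state.
- manip.state(): the state, without advancing time (a new reading comes with each control period).
- manip.grab_frame(name): name is "scene" or "top" or "wrist"; returns the picture (480x640x3 uint8, blue, green, red); there is no depth.
- manip.get_calibration(name): a dict with "fov_y" (degrees; the focal length in pixels is half the picture's height over the tangent of half this angle, whatever the lens; pixels are square), "cx", "cy" (the principal point, pixels), "extrinsics" (4x4, takes a point from camera to world coordinates). Camera axes: x right, y down, z forward; pixel columns grow to the right and rows downward; lengths in mm; the calibration is good to about 2 mm. A picture is of the moment at which its call begins: read the wrist's pose just before it. get_calibration takes no time and is no camera call; for the wrist camera it gives the pose at the moment of the call.
- manip.finish_job(): hands the job in; it is judged then, once.
Trained networks look in the newest picture that a camera, given by its name, has taken for a name from the list of things; names that differ only in an ending like _2 or _b are one class to them, and where a whole thing is asked for, a point or a joint stands for the part that bears it (a point fixed in the world has none). Each returns a list of dicts, best first, with "conf" (0 to 1); they miss things now and then, are a little off and sometimes report something else, mostly with a low value. They report only what shows in the picture. A call takes as long as a camera call.
- manip.search_frame(camera, name): "bbox" ([centre column, centre row, width, height] in pixels, round what is visible of it).
- manip.tip_of(camera, name): "at" ([column, row] in pixels: a listed point, or the origin of a listed thing).
The state is a dict: "t": time; "joint_pos": joint angles; "joint_velocities": joint speeds; "tau": joint torques, N m; "ee_pos": TCP position; "eef_rot": TCP orientation; "contact_force": force on the tool from outside, world axes, zero at the start; "torque": the same for the moment, N m; "gripper_width": finger opening in mm; "grasp_force": force on a finger pad.
Only numpy, scipy, OpenCV 4.12 (cv2) and the standard library are available. Lean on these libraries where they do the work, as an engineer would, in place of code of your own. Each camera call takes 0.05 s, during which the arm holds its last target. There are 200 camera calls.

## Task

With the scoop, not the fingers, carry at least three of the rock-sugar lumps from the caddy's open tray into the clear hopper of the mill, spilling none on the table, and then lay the scoop back level in the middle of its round dish. Then turn the mill's spring-return dial clockwise past its first two clicks to the third and keep holding it there: finish while the hand is still holding the dial at the third click. Leave the kettle, teapot, mugs, tin, strainer and teaspoon where they stand.

Things in the scene. Friction and masses are not known exactly. Their poses are not given: they have to be found in the camera images.
- scoop: Steel sugar scoop, 70 to 120 g, level on the round dish. Origin: centre of the pan's underside; x to the open nose, z up. Pan 66 (x) by 62 (y), floor 1.5 thick; side walls 22 high (12 in the front 26), back wall 30 high at x = -33. A straight flat wooden handle, 14 wide (y), 8 thick, rises backwards from the back wall at 50 degrees to x = -86, z = 91.
- scoop_grip (a point): Grip point in the middle of the scoop's handle, 60 behind (-x) and 60 above the scoop's origin; axes as the scoop's. Pinch the handle across its 14 width (y) from above.
- dish: Small round white ceramic dish, the scoop's rest, fixed. 144 across the rim, 12 high; flat floor 5 above the table, 120 across. Origin: centre of its underside.
- tray_in (a point): Centre of the inner floor of the caddy's pulled-out tray, 20 above the table. Axes as the caddy's: x back towards the caddy, y along the tray. Inside 70 (x) by 200 (y), walls 6 thick, rim 51 above the table (front panel at -x: 53). Six lumps lie in it, spread from y = -11 to y = +95; the rest of the -y half is empty.
- caddy: Wooden tea caddy box, fixed: 118 (x) by 220 (y), 96 high, with a 16 high brass knob on the lid. Its front (-x) face is 7 behind the tray's inner back edge. The tray is pulled out to its stop; it can only slide back in (+x), against 6 N of friction. Origin: centre of the underside.
- hopper (a point): Centre of the round mouth of the mill's clear hopper, 173 above the table: 116 inside diameter at the rim, tapering to about 70 at the floor 70 below the rim, where a 12 high burr cone stands. Axes as the mill's: x points away from its front. The motor base below is 270 (x) by 130 (y), its steel deck 71 above the table.
- hopper_mid (a point): Middle of the hopper's inside, on its axis, 42 below the mouth.
- dial (a joint): Angle of the mill's click dial, rad: 0 at rest, growing clockwise seen from above; clicks at 0.4, 0.8 and 1.2, stop at 1.3. A spring drives it back to 0 from anywhere when let go (0.10 N m at rest, 0.22 N m at the third click, plus a ripple of 0.06 N m at the clicks).
- dial_grip (a point): Point on the dial's vertical axis, 97 above the table, 145 in front (-x) of the hopper's axis. The dial is a disc 54 across with an upright grip bar 48 long (x), 12 wide (y), 25 high, whose top is 10 above this point. Turns with the dial; at rest its x points to the hopper, as does the white line on the bar.
- lump0: One of six amber rock-sugar lumps, 24 across and 21 to 22 high, 10 to 15 g, slippery (friction about 0.35). Origin at its middle.
- lump1: One of six amber rock-sugar lumps, 24 across and 21 to 22 high, 10 to 15 g, slippery (friction about 0.35). Origin at its middle.
- lump2: One of six amber rock-sugar lumps, 24 across and 21 to 22 high, 10 to 15 g, slippery (friction about 0.35). Origin at its middle.
- lump3: One of six amber rock-sugar lumps, 24 across and 21 to 22 high, 10 to 15 g, slippery (friction about 0.35). Origin at its middle.
- lump4: One of six amber rock-sugar lumps, 24 across and 21 to 22 high, 10 to 15 g, slippery (friction about 0.35). Origin at its middle.
- lump5: One of six amber rock-sugar lumps, 24 across and 21 to 22 high, 10 to 15 g, slippery (friction about 0.35). Origin at its middle.
- kettle: Blue enamel kettle, a bystander, 182 across, 180 high with its bow handle, spout to its +x. Origin: centre of the underside.
- teapot: Clear glass teapot, a bystander, 132 across, 122 high, spout +x, handle -x. Origin: centre of the underside.
- mug_a: White mug, a bystander, 80 across, 90 high, handle at +y. Origin: centre of the underside.
- mug_b: White mug, a bystander, like the other one.
- tin: Round aluminium tea tin, a bystander, 70 across, 93 high. Origin: centre of the underside.
- strainer: Small steel tea strainer, a bystander, 68 across, 30 high, flat handle to its -x (101 long from the middle). Origin: centre of the underside.
- teaspoon: Steel teaspoon, a bystander, 140 long, lying flat.

How it is judged:
By the outcome, as a careful person would: the job done as asked, in the order asked, and still so for the second after the job is handed in, while the arm keeps its last pose, push and grip.
It also fails if it takes over 72 s, if anything falls off the work surface, if the arm or the gripper's body presses on something with over 40 N, if the wrist force passes 120 N, or if a joint passes its speed limit or range.

## Working session

There is one attempt and no reset: what is moved stays moved. The work goes in short steps, Python scripts to look and compute and a tool call to move; the robot and the scene stay as the last step left them, time stands still between calls to the robot, and variables do not carry over. Pictures are saved under pics/ and viewed, at most 10 in all, crops included, and the job is handed in when it is done.

Besides the shell and the picture viewer there is one more tool, called after "Call:" as name(argument=value, ...) on one line, values as JSON. move_arm: Moves the arm, as the interface text tells. Its arguments: {"type":"object","properties":{"moves":{"type":"string"}},"required":["moves"]}

```bash
ls; mkdir -p pics
cat > h.py <<'E'
import numpy as np, cv2
from rig import manip
def ray(cam,px,cal=None):
    c=cal or manip.get_calibration(cam); f=240/np.tan(np.radians(c["fov_y"])/2)
    E=np.array(c["extrinsics"]); d=E[:3,:3]@np.array([(px[0]-c["cx"])/f,(px[1]-c["cy"])/f,1])
    return E[:3,3],d/np.linalg.norm(d)
def onz(cam,px,z,cal=None):
    o,d=ray(cam,px,cal); return o+d*(z-o[2])/d[2]
def tri(rays):
    A=sum(np.eye(3)-np.outer(d,d) for o,d in rays); b=sum((np.eye(3)-np.outer(d,d))@o for o,d in rays)
    p=np.linalg.solve(A,b); return p,[np.linalg.norm(np.cross(p-o,d)) for o,d in rays]
def proj(cam,p,cal=None):
    c=cal or manip.get_calibration(cam); f=240/np.tan(np.radians(c["fov_y"])/2)
    E=np.array(c["extrinsics"]); q=E[:3,:3].T@(np.array(p)-E[:3,3]); return np.array([c["cx"]+f*q[0]/q[2],c["cy"]+f*q[1]/q[2]])
E
python3 - <<'E'
from h import *
ims={}
for c in ["scene","top"]:
    ims[c]=manip.grab_frame(c); cv2.imwrite(f"pics/{c}0.png",ims[c])
    k=manip.get_calibration(c); print(c,k["fov_y"],np.round(k["extrinsics"],3).tolist())
for n in ["scoop","scoop_grip","dish","tray_in","caddy","hopper","hopper_mid","dial_grip","lump0"]:
    r={}
    for c in ["scene","top"]:
        r[c]=manip.tip_of(c,n); print(n,c,[(np.round(x["at"],1).tolist(),round(x["conf"],2)) for x in r[c][:7]])
    if n!="lump0" and r["scene"] and r["top"]:
        p,e=tri([ray(c,r[c][0]["at"]) for c in r]); print("   ->",p.round(1),np.round(e,1))
print(manip.state())
E
```

```text
pics
scene 44.874858044848395 [[-0.377, 0.745, -0.55, 1483.104], [0.926, 0.31, -0.214, 388.326], [0.011, -0.591, -0.807, 1484.812], [0.0, 0.0, 0.0, 1.0]]
top 46.55777001720701 [[-0.01, -0.991, 0.131, 378.114], [-1.0, 0.01, -0.003, 34.791], [0.002, -0.131, -0.991, 1512.036], [0.0, 0.0, 0.0, 1.0]]
scoop scene [([232.6, 224.6], 0.88), ([426.7, 241.0], 0.56)]
scoop top [([445.4, 268.6], 0.63)]
   -> [ 490.2 -324.8    3.3] [4.9 4.9]
scoop_grip scene [([227.1, 229.7], 0.58)]
scoop_grip top [([447.5, 245.8], 0.77), ([367.6, 171.8], 0.29)]
   -> [ 545.3 -316.3   47.5] [10.9 10.9]
dish scene [([237.6, 225.2], 0.72), ([467.4, 324.7], 0.22)]
dish top [([441.8, 271.7], 0.69)]
   -> [ 481.7 -314.2   -3.7] [7.1 7.1]
tray_in scene [([305.7, 245.9], 0.66), ([290.7, 250.8], 0.56)]
tray_in top [([358.6, 256.7], 0.66)]
   -> [515.7 -70.8  53.5] [20.7 20.7]
caddy scene [([280.6, 277.4], 0.93)]
caddy top [([356.1, 224.2], 0.96), ([146.9, 242.9], 0.35)]
   -> [616.1 -90.1   1.4] [0.2 0.2]
hopper scene [([414.7, 262.9], 0.97)]
hopper top [([205.0, 244.0], 0.73)]
   -> [542.2 287.7 188.5] [0.5 0.5]
hopper_m
[... 505 characters left out ...]
_pos': array([-8.50397088e-01,  3.84671431e-01,  7.88124118e-03, -1.73478491e-05,
       -1.19399427e+00, -2.58595400e-01]), 'joint_velocities': array([ 7.68438398e-04, -4.97538352e-04,  7.17023531e-04,  1.22901712e-04,
        5.04934347e-05, -1.38704637e-03]), 'tau': array([-1.27528378e-04, -3.90475595e+01,  1.87622792e+01,  4.22439560e+00,
        1.54435623e-02, -2.13451170e-05]), 'ee_pos': array([ 278.48538034, -559.49242632,  222.55740277]), 'eef_rot': array([-7.18956774e-01,  3.05819899e+00, -4.54502597e-06]), 'contact_force': array([-0.13465905, -0.23824398, -0.41686583]), 'torque': array([-0.03998503,  0.02700723, -0.01811305]), 'grasp_force': 0.0, 'gripper_width': 87.5500198141474}
```

Run:
```python
import cv2
a=cv2.imread("pics/top0.png"); cv2.imwrite("pics/topc.png",cv2.resize(a[150:350,150:510],None,fx=2.2,fy=2.2,interpolation=cv2.INTER_CUBIC))
a=cv2.imread("pics/scene0.png"); cv2.imwrite("pics/scenec.png",cv2.resize(a[180:360,200:480],None,fx=2.85,fy=2.85,interpolation=cv2.INTER_CUBIC))
```

```text
(no output)
```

View pics/topc.png

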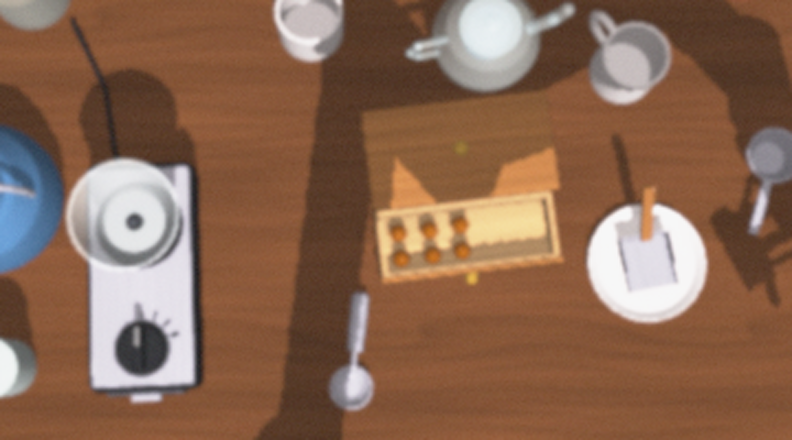

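View pics/scenec.png

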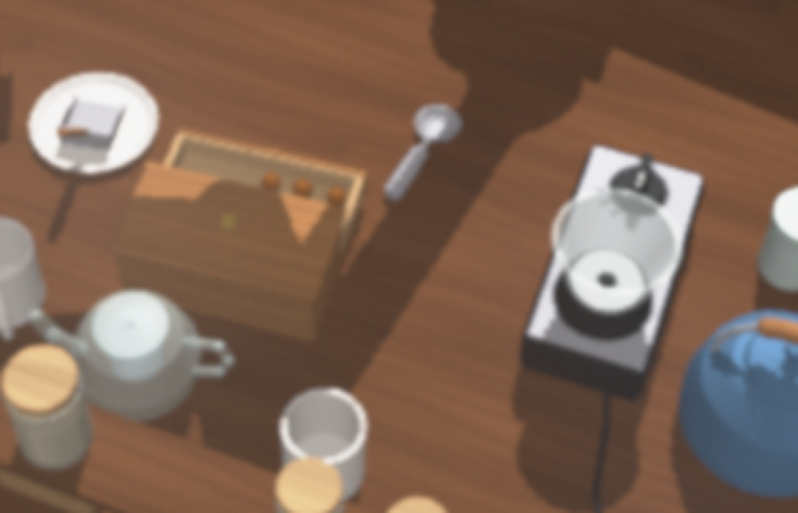

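The top view shows the pan at crop (645,262) with its handle towards +x, so the nose points to −x. The six lumps sit in two rows at crop columns 398, 430 and 461, and the mill is on the left with its dial at (142,347). The scene view agrees. I'll start moving towards a spot above the scoop, turning the wrist on the way.

Call:
move_arm(moves="0 0 1 0.5 0.5 0.5 -1;0 0 1 0.5 0.5 0.5 -1;0 0 1 0.5 0.5 0.5 -1;0 0 1 0.5 0.5 0.5 -1;0 0 1 0.5 0.5 0.5 -1")

```text
t: 1.42
ee_pos: [328.9, -509.0, 273.1]
eef_rot: [-1.598, 2.705, -0.0]
contact_force: [-0.3, -1.3, -0.0]
gripper_width: 87.2
grasp_force: 0.0
```

Run:
```python
from h import *
s=manip.state(); print(s["joint_pos"].round(3),s["ee_pos"],s["eef_rot"],s["t"])
k=manip.get_calibration("wrist"); print(k["fov_y"],np.round(k["extrinsics"],2).tolist())
P={}
for n,px,z in [("scoop",(445.4,268.6),5),("grip",(447.5,245.8),65),("dish",(441.8,271.7),5),("tray",(358.6,256.7),20),("hop",(205,244),173),("dial",(213.7,306.6),97)]:
    print(n,onz("top",px,z).round(1))
c=lambda u,v:(150+u/2.2,150+v/2.2)
for n,p,z in [("trFL",(383,283),53),("trFR",(562,260),53),("trBR",(553,195),51),("trBL",(377,211),51)]:
    print(n,onz("top",c(*p),z).round(1))
for p in [(398,232),(401,259),(430,229),(432,256),(460,225),(462,250)]: print(onz("top",c(*p),31).round(1))
```

```text
[-0.73   0.323  0.042 -0.    -1.29   0.227] [ 328.85388163 -509.03050107  273.06876682] [-1.59841702e+00  2.70453911e+00 -9.82923859e-05] 1.4167
69.93184947575853 [[-0.88, 0.46, 0.14, 291.01], [0.48, 0.84, 0.25, -576.29], [-0.0, 0.28, -0.96, 435.21], [0.0, 0.0, 0.0, 1.0]]
scoop [ 491.6 -329.3    5. ]
grip [ 546.7 -322.7   65. ]
dish [ 483.3 -319.2    5. ]
tray [524.8 -93.7  20. ]
hop [544.2 290.2 173. ]
dial [394.7 280.4  97. ]
trFL [464.9   0.6  53. ]
trFR [ 490.1 -213.    53. ]
trBR [ 568.6 -205.    51. ]
trBL [551.3   6.6  51. ]
[527.8 -18.9  31. ]
[494.9 -22.1  31. ]
[531.  -57.8  31. ]
[498.2 -59.6  31. ]
[535.6 -94.3  31. ]
[505.1 -96.1  31. ]
```

Call:
move_arm(moves="0 0 1 0.7 0.6 0 -1;0 0 1 0.7 0.6 0 -1;0 0 1 0.7 0.6 0 -1;0 0 1 0.7 0.6 0 -1;0 0 1 0.7 0.6 0 -1")

```text
t: 1.83
ee_pos: [399.1, -448.9, 272.7]
eef_rot: [-2.326, 2.111, -0.0]
contact_force: [1.1, -0.0, -0.2]
gripper_width: 87.3
grasp_force: 0.0
```

Call:
move_arm(moves="0 0 1 0.7 0.6 0 -1;0 0 1 0.7 0.6 0 -1;0 0 1 0.7 0.6 0 -1;0 0 1 0.7 0.6 0 -1;0 0 1 0.7 0.6 0 -1")

```text
t: 2.25
ee_pos: [469.1, -388.8, 272.6]
eef_rot: [-2.847, 1.329, -0.0]
contact_force: [0.4, 0.5, 0.8]
gripper_width: 87.0
grasp_force: 0.0
```

Call:
move_arm(moves="0 0 1 0.7 0.6 0 -1;0 0 1 0.7 0.6 0 -1;0 0 1 0.7 0.6 0 -1;0 0 1 0.7 0.6 0 -1;0 0 1 0.7 0.6 0 -1")

```text
t: 2.67
ee_pos: [539.1, -328.8, 272.6]
eef_rot: [3.112, -0.429, 0.0]
contact_force: [0.0, 0.3, 0.5]
gripper_width: 86.9
grasp_force: 0.0
```

Call:
move_arm(moves="0 0 1 0 0 0 -1;0 0 1 0 0 0 -1;0 0 1 0 0 0 -1;0 0 0 0 0 0 -1")

```text
t: 3.0
ee_pos: [538.6, -329.3, 272.5]
eef_rot: [-3.139, -0.13, 0.0]
contact_force: [0.3, 1.0, 0.4]
gripper_width: 86.8
grasp_force: 0.0
```

```bash
cat >> h.py <<'E'
def look(tag,names):
    s=manip.state(); k=manip.get_calibration("wrist"); im=manip.grab_frame("wrist"); cv2.imwrite(f"pics/{tag}.png",im)
    import json,pickle
    out={"cal":k}
    for n in names:
        r=manip.tip_of("wrist",n); out[n]=r; print(n,[(np.round(x["at"],1).tolist(),round(x["conf"],2)) for x in r[:7]])
    pickle.dump(out,open(f"pics/{tag}.pkl","wb")); print(s["ee_pos"].round(1),s["eef_rot"].round(4),s["joint_pos"].round(3),s["t"]); return out
E
python3 - <<'E'
from h import *
o=look("w1",["scoop","scoop_grip","dish"])
for n,z in [("scoop",5),("scoop_grip",65),("dish",5)]:
    if o[n]: print(n,onz("wrist",o[n][0]["at"],z,o["cal"]).round(1))
E
```

```text
scoop [([316.6, 242.5], 0.63), ([98.7, 225.1], 0.22)]
scoop_grip [([306.2, 208.9], 0.74)]
dish []
[ 538.6 -329.3  272.5] [-3.1389e+00 -1.2970e-01  3.0000e-04] [-0.293  0.368  0.107  0.    -1.31   1.946] 3.0
scoop [ 492.1 -325.4    5. ]
scoop_grip [ 546.4 -310.7   65. ]
```

View pics/w1.png

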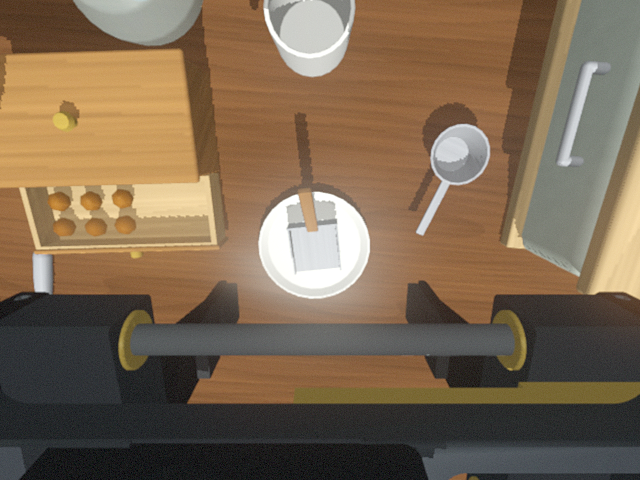

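The wrist view shows the scoop on its dish: handle top near (306,192), front floor edge (294,274) to (341,268), dish centre near (314,245). The tray with its lumps is at the upper left. I'll zoom in on the scoop and tray to get corners.

Run:
```python
import cv2,numpy as np
a=cv2.imread("pics/w1.png")
b=cv2.resize(a[180:304,250:380],None,fx=4,fy=4,interpolation=cv2.INTER_CUBIC)
c=cv2.resize(a[160:284,5:235],None,fx=4*130/230*0+1.7,fy=1.7,interpolation=cv2.INTER_CUBIC)
o=np.zeros((b.shape[0],780,3),np.uint8);o[:,:520]=b
cv2.imwrite("pics/w1c.png",b)
```

```text
(no output)
```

View pics/w1c.png

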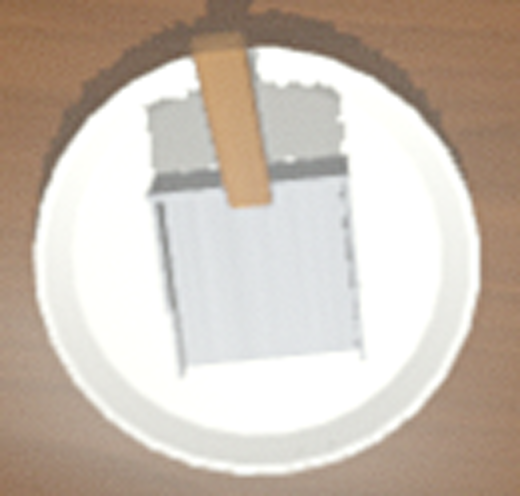

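Run:
```python
from h import *
import pickle
from scipy.optimize import least_squares
cal=pickle.load(open("pics/w1.pkl","rb"))["cal"]
c=lambda u,v:np.array([250+(u+.5)/4-.5,180+(v+.5)/4-.5])
# image left=+y world; scoop yaw~187 -> scoop +y is world -y (right)
obs=[((33,-30.5,1),c(184,368)),((33,30.5,1),c(363,354)),((-33,-31,30),c(150,195)),((-33,31,30),c(345,158)),((-86,0,91),c(220,38))]
def W(p,m): 
    C,S=np.cos(p[2]),np.sin(p[2]); return np.array([p[0]+C*m[0]-S*m[1],p[1]+S*m[0]+C*m[1],m[2]+5])
f=lambda p:np.concatenate([proj("wrist",W(p,m),cal)-o for m,o in obs])
r=least_squares(f,[490,-325,3.26]); print(r.x,np.degrees(r.x[2]),r.fun.round(1)); print("grip",W(r.x,(-60,0,60)))
f4=lambda p:np.concatenate([proj("wrist",W(p[:3],m)+[0,0,p[3]],cal)-o for m,o in obs])
r=least_squares(f4,[490,-325,3.26,0]); print("free z",r.x,r.fun.round(1))
print("dish",onz("wrist",c(256.5,259),12,cal))
print("top scoop grip chk",proj("top",W(r.x[:3],(-60,0,60))),proj("top",W(r.x[:3],(0,0,0))))
R=cv2.Rodrigues(manip.state()["eef_rot"])[0]; print(R.round(3).tolist())
im=cv2.imread("pics/w1.png"); cv2.imwrite("pics/w1t.png",cv2.resize(im[165:265,0:235],None,fx=3.4,fy=3.4,interpolation=cv2.INTER_CUBIC))
```

```text
[ 488.66049955 -324.13604732    3.33336771] 190.98790120069944 [-0.2 -0.4  0.7 -1.6 -1.1  0.1  1.7  3.8 -1.  -1.6]
grip [ 547.56054676 -312.6999449    65.        ]
free z [ 487.5219663  -324.09514501    3.33386733   -4.74564168] [ 0.  -0.9  0.4 -2.1 -0.8  0.1  1.4  3.8 -0.9 -1. ]
dish [ 491.32139899 -321.93919636   12.        ]
top scoop grip chk [443.64053394 245.94139947] [443.5511855  270.12836758]
[[0.997, 0.078, 0.0], [0.078, -0.997, -0.0], [0.0, 0.0, -1.0]]
```

View pics/w1t.png

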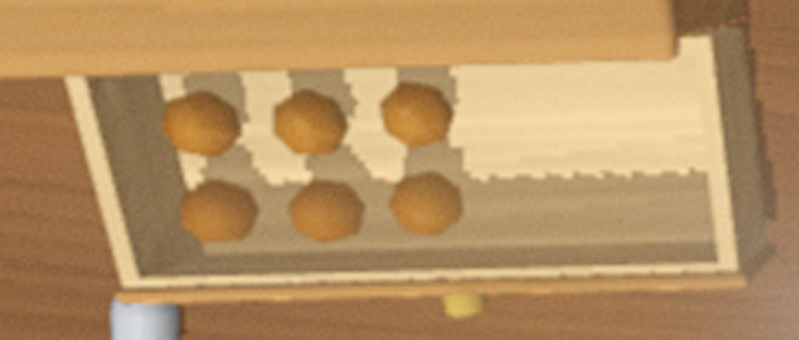

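Call:
move_arm(moves="0 0 0 0 1 -0.3 -1;0 0 0 0 1 -0.3 -1;0 0 0 0 1 -0.3 -1;0 0 0 0 1 -0.3 -1;0 0 0 0 1 -0.3 -1")

```text
t: 3.62
ee_pos: [538.3, -228.8, 242.4]
eef_rot: [3.139, 0.122, 0.0]
contact_force: [-0.5, -0.4, -0.3]
gripper_width: 87.2
grasp_force: 0.0
```

Call:
move_arm(moves="0 0 0 0 1 -0.3 -1;0 0 0 0 1 -0.3 -1;0 0 0 0 1 -0.3 -1;0 0 0 0 1 -0.3 -1;0 0 0 0 1 -0.3 -1")

```text
t: 4.03
ee_pos: [538.4, -128.7, 212.5]
eef_rot: [3.139, 0.123, 0.001]
contact_force: [0.6, 0.3, 0.4]
gripper_width: 87.0
grasp_force: 0.0
```

Call:
move_arm(moves="0 0 0 0 1 0 -1;0 0 0 0 0.5 0 -1;0 0 0 0 0 0 -1")

```text
t: 4.28
ee_pos: [538.7, -98.2, 212.9]
eef_rot: [-3.139, -0.128, -0.001]
contact_force: [-0.1, -0.5, 1.0]
gripper_width: 86.9
grasp_force: 0.0
```

Run:
```python
from h import *
import pickle
from scipy.optimize import least_squares
cal=pickle.load(open("pics/w1.pkl","rb"))["cal"]
c=lambda u,v:np.array([250+(u+.5)/4-.5,180+(v+.5)/4-.5])
obs=[((33,-30.5,1),c(184,368)),((33,30.5,1),c(363,354)),((-33,0,28),c(252,205)),((-33,-31,30),c(150,195)),((-86,0,93),c(220,36))]
def W(p,m): 
    C,S=np.cos(p[2]),np.sin(p[2]); return np.array([p[0]+C*m[0]-S*m[1],p[1]+S*m[0]+C*m[1],m[2]+5])
f=lambda p:np.concatenate([proj("wrist",W(p,m),cal)-o for m,o in obs])
r=least_squares(f,[490,-325,3.26]); print(r.x,np.degrees(r.x[2]),r.fun.round(1)); print("grip",W(r.x,(-60,0,60)))
o=look("w2",["tray_in","lump0","caddy"])
a=cv2.imread("pics/w2.png"); cv2.imwrite("pics/w2c.png",cv2.resize(a[100:360,110:510],None,fx=2,fy=2,interpolation=cv2.INTER_CUBIC))
```

```text
[ 486.50402147 -324.45089894    3.31584591] 189.98397601642407 [-0.5  0.8  0.4  0.3 -0.2 -3.8 -0.5  1.4  0.6  1.2]
grip [ 545.59539821 -314.04853404   65.        ]
tray_in [([323.6, 237.6], 0.57), ([547.7, 240.4], 0.57)]
lump0 [([280.5, 230.7], 0.94), ([244.4, 227.4], 0.86), ([284.6, 258.7], 0.85), ([317.9, 225.7], 0.74), ([314.2, 257.0], 0.66), ([241.9, 256.2], 0.54)]
caddy [([319.2, 140.5], 0.66), ([546.9, 240.3], 0.52)]
[538.7 -98.2 212.9] [-3.139e+00 -1.282e-01 -1.100e-03] [ 0.116  0.26  -0.199  0.    -1.111  1.537] 4.2833
```

View pics/w2c.png

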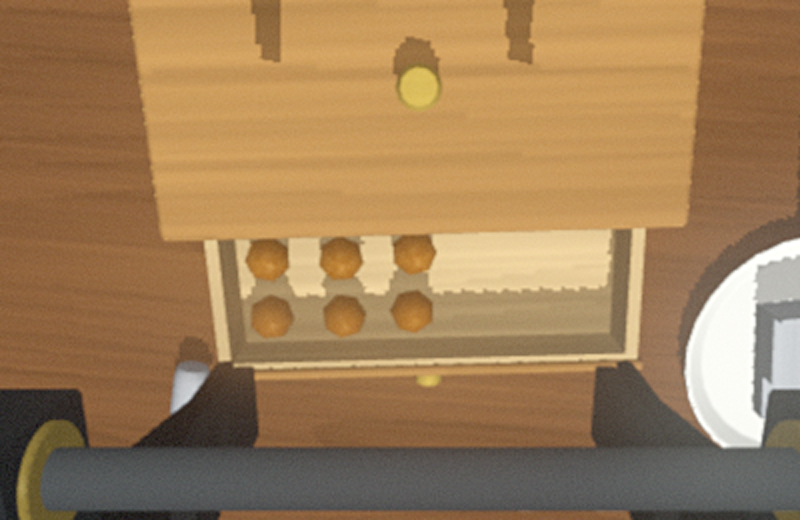

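The tray shows clearly: the lumps are in two rows at full-frame columns ~243, 281 and 316, rows ~227 and 257. The tray's front inner corners are at crop (232,360) and (624,353), and the lid's front corners at (163,240) and (685,224).

Run:
```python
from h import *
import pickle
from scipy.optimize import least_squares
d=pickle.load(open("pics/w2.pkl","rb")); cal=d["cal"]; cal1=pickle.load(open("pics/w1.pkl","rb"))["cal"]
c=lambda u,v:np.array([110+(u+.5)/2-.5,100+(v+.5)/2-.5]); c1=lambda u,v:np.array([(u+.5)/3.4-.5,165+(v+.5)/3.4-.5])
obs=[((42,110,96),c(163,240),cal),((42,-110,96),c(685,224),cal),((-35,100,52),c(232,360),cal),((-35,-100,52),c(624,353),cal),
 ((-35,-100,52),c1(717,263),cal1),((-35,100,52),c1(138,277),cal1),((42,-110,96),c1(670,57),cal1)]
def W(p,m): 
    C,S=np.cos(p[2]),np.sin(p[2]); return np.array([p[0]+C*m[0]-S*m[1],p[1]+S*m[0]+C*m[1],m[2]])
f=lambda p:np.concatenate([proj("wrist",W(p,m),k)-o for m,o,k in obs])
for sub in (slice(0,8),slice(0,14)):
    r=least_squares(lambda p:f(p)[sub],[525,-95,.1]); print(r.x,np.degrees(r.x[2]),f(r.x).round(1))
    C,S=np.cos(r.x[2]),np.sin(r.x[2])
r0=r.x; z=lambda p:np.concatenate([proj("wrist",W(p[:3],m)+[0,0,p[3]],k)-o for m,o,k in obs])
print("free z",least_squares(z,[*r0,0]).x)
for n in d["lump0"]:
    q=onz("wrist",n["at"],31,cal)[:2]-r0[:2]; print(np.array([C*q[0]+S*q[1],-S*q[0]+C*q[1]]).round(1))
for n,px,zz in [("hop",(205,244),173),("dial",(213.7,306.6),97)]: print(n,onz("top",px,zz).round(1))
print("topproj tray corners",[((proj("top",W(r0,(x,y,52)))-150)*2.2).round(0).tolist() for x,y in [(-41,106),(-41,-106),(35,-106)]])
```

```text
[ 5.18403242e+02 -9.97906776e+01  1.09041937e-01] 6.247642784333114 [-2.6 -2.   2.6 -1.2 -0.8  3.3  0.8  1.8  0.4  1.3 -0.5  1.5  1.2 -1.7]
[ 5.18500650e+02 -9.96256240e+01  1.07508083e-01] 6.159759428032516 [-2.8 -2.4  2.5 -1.1 -1.   3.1  0.6  1.8  0.3  1.4 -0.7  1.3  1.1 -1.6]
free z [ 5.17738578e+02 -9.91026889e+01  1.07154304e-01 -3.49617436e+00]
[12.7 43. ]
[17.2 79.9]
[-17.8  40.5]
[17.   4.2]
[-16.8   9.1]
[-13.9  85.3]
hop [544.2 290.2 173. ]
dial [394.7 280.4  97. ]
topproj tray corners [[382.0, 282.0], [559.0, 261.0], [550.0, 198.0]]
```

Call:
move_arm(moves="0 0 0 0 -1 0 -1;0 0 0 0 -1 0 -1;0 0 0 0 -1 0 -1;0 0 0 0 -1 0 -1;0 0 0.8 0 -1 0 -1")

```text
t: 4.9
ee_pos: [538.3, -201.5, 212.6]
eef_rot: [3.129, 0.276, 0.0]
contact_force: [1.3, -0.0, 0.4]
gripper_width: 86.8
grasp_force: 0.0
```

Call:
move_arm(moves="0 0 0 0 -1 -0.5 -1;0 0 0 0 -1 -0.5 -1;0 0 0 0 -1 -0.5 -1;0 0 0 0 -1 -0.5 -1;0 0 0 0 -1 -0.5 -1")

```text
t: 5.32
ee_pos: [538.0, -301.7, 162.0]
eef_rot: [3.129, 0.273, 0.0]
contact_force: [-0.4, 0.3, -0.1]
gripper_width: 87.1
grasp_force: 0.0
```

Call:
move_arm(moves="0 0 0 0.2 -0.8 -1 -1;0 0 0 0.15 0 -1 -1;0 0 0 0 0 -0.5 -1;0 0 0 0 0 0 -1")

```text
t: 5.65
ee_pos: [543.2, -315.8, 109.4]
eef_rot: [-3.127, -0.273, 0.009]
contact_force: [-0.8, -0.7, -0.6]
gripper_width: 87.2
grasp_force: 0.0
```

Run:
```python
from h import *
import pickle
from scipy.optimize import least_squares
d=pickle.load(open("pics/w2.pkl","rb")); cal=d["cal"]; cal1=pickle.load(open("pics/w1.pkl","rb"))["cal"]
c=lambda u,v:np.array([110+(u+.5)/2-.5,100+(v+.5)/2-.5]); c1=lambda u,v:np.array([(u+.5)/3.4-.5,165+(v+.5)/3.4-.5])
obs=[((-35,100,52),c(232,360),cal),((-35,-100,52),c(624,353),cal),
 ((-35,-100,52),c1(717,263),cal1),((-35,100,52),c1(138,277),cal1)]
def W(p,m): 
    C,S=np.cos(p[2]),np.sin(p[2]); return np.array([p[0]+C*m[0]-S*m[1],p[1]+S*m[0]+C*m[1],m[2]])
f=lambda p:np.concatenate([proj("wrist",W(p,m),k)-o for m,o,k in obs])
r=least_squares(f,[525,-95,.1]); print("tray",r.x,f(r.x).round(1))
z=lambda p:np.concatenate([proj("wrist",W(p[:3],m)+[0,0,p[3]],k)-o for m,o,k in obs])
print("free z",least_squares(z,[*r.x,0]).x)
o=look("w3",["scoop_grip","scoop"])
for n,zz in [("scoop_grip",65),("scoop",5)]:
    if o[n]: print(onz("wrist",o[n][0]["at"],zz,o["cal"]))
s=manip.state()["ee_pos"]
print("pred grip px",proj("wrist",(545.6,-314,65),o["cal"]),"tcp px",proj("wrist",s,o["cal"]))
if o["scoop_grip"]:
    o1=pickle.load(open("pics/w1.pkl","rb")); print("tri",tri([ray("wrist",o["scoop_grip"][0]["at"],o["cal"]),ray("wrist",o1["scoop_grip"][0]["at"],cal1)]))
```

```text
tray [ 5.20636804e+02 -9.99578614e+01  1.04554353e-01] [-0.8  0.9  1.1  0.1  0.5 -0.1 -0.9 -0.6]
free z [ 5.20010988e+02 -9.95275464e+01  1.04182211e-01 -1.95373161e+00]
scoop_grip [([315.3, 266.3], 0.78)]
scoop [([323.0, 303.4], 0.64)]
[ 543.2 -315.8  109.4] [-3.1269 -0.2727  0.009 ] [-2.700e-01  4.890e-01 -1.260e-01 -1.000e-03 -9.620e-01  2.015e+00] 5.65
[ 544.3006738  -310.39023934   65.        ]
[ 490.16502046 -324.93915568    5.        ]
pred grip px [321.21429339 265.34328503] tcp px [324.36020801 298.56945805]
tri (array([ 547.8389104 , -310.51479156,   74.03426201]), [np.float64(0.5322249838330821), np.float64(0.5322249838331822)])
```

View pics/w3.png

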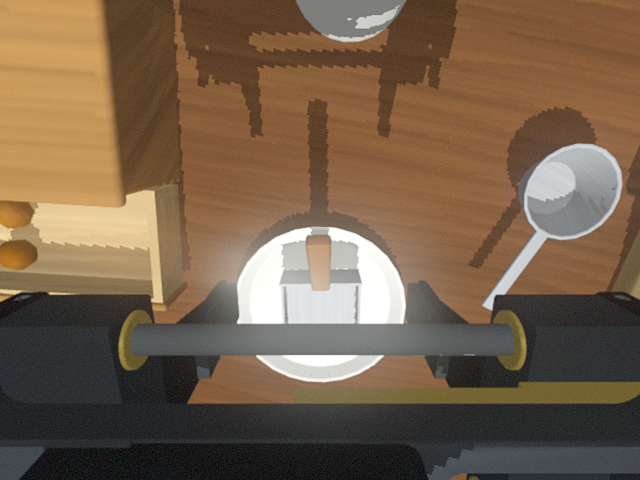

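The handle runs vertically in the picture at column 318–319, rows 235–290, so the yaw matches. Its centre is about 3 mm to the +y side of the tool. I'll descend and grip it.

Call:
move_arm(moves="0 0 0 0.1 0.17 -0.8 -1;0 0 0 0 0 -0.8 -1;0 0 0 0 0 -0.8 -1;0 0 0 0 0 -0.77 -1;0 0 0 0 0 0 -1")

```text
t: 6.22
ee_pos: [546.3, -311.1, 47.7]
eef_rot: [-3.128, -0.277, 0.005]
contact_force: [-0.9, 0.2, -0.2]
gripper_width: 87.0
grasp_force: 0.0
```

Call:
move_arm(moves="0 0 0 0 0 0 1;0 0 0 0 0 0 1;0 0 0 0 0 0 1;0 0 0 0 0 0 1;0 0 0 0 0 0 1")

```text
t: 6.63
ee_pos: [548.0, -312.3, 50.2]
eef_rot: [3.129, 0.277, 0.003]
contact_force: [0.4, -0.8, 0.2]
gripper_width: 61.5
grasp_force: 0.0
```

Call:
move_arm(moves="0 0 0 0 0 0 1;0 0 0 0 0 0 1;0 0 0 0 0 0 1;0 0 0 0 0 0 1;0 0 0 0 0 0 1")

```text
t: 7.05
ee_pos: [547.4, -312.1, 49.1]
eef_rot: [-3.129, -0.276, 0.0]
contact_force: [-0.2, 0.3, -0.0]
gripper_width: 28.2
grasp_force: 0.0
```

Run:
```python
from h import *
s=manip.state(); print(s["ee_pos"],s["eef_rot"],s["gripper_width"],s["grasp_force"],s["contact_force"],s["torque"],s["t"])
```

```text
[ 547.43311393 -312.10753723   49.07210788] [-3.12934227e+00 -2.76383398e-01  2.95421224e-04] 28.150288547288298 0.0 [-0.215248    0.29305521 -0.04732914] [-0.10678467  0.09744461 -0.0441168 ] 7.05
```

Call:
move_arm(moves="0 0 0 0 0 0 1;0 0 0 0 0 0 1;0 0 0 0 0 0 1;0 0 0 0 0 0 1;0 0 0 0 0 0 1")

```text
t: 7.47
ee_pos: [547.5, -312.2, 49.2]
eef_rot: [3.129, 0.276, 0.0]
contact_force: [0.6, -0.8, 0.5]
gripper_width: 13.9
grasp_force: 29.9
```

Run:
```python
from h import *
s=manip.state(); print(s["ee_pos"],s["eef_rot"],s["gripper_width"],s["grasp_force"],s["contact_force"],s["torque"],s["t"])
```

```text
[ 547.53041792 -312.15876168   49.1614449 ] [3.12929215e+00 2.76498039e-01 1.33628192e-04] 13.883038798636926 29.914214280433953 [ 0.62082333 -0.75460031  0.48187546] [-0.27022445  0.11417604  0.00093965] 7.4667
```

Call:
move_arm(moves="0 0 0 0 0 0 1;0 0 0 0 0 0 1")

```text
t: 7.63
ee_pos: [547.5, -312.1, 49.1]
eef_rot: [3.129, 0.276, -0.0]
contact_force: [-0.4, -0.7, 0.1]
gripper_width: 13.7
grasp_force: 29.9
```

Call:
move_arm(moves="0 0 0 0 0 0.4 1;0 0 0 0 0 0.8 1;0 0 0 0 0 1 1;0 0 0 0 0 1 1;0 0 0 0 0 1 1")

```text
t: 8.05
ee_pos: [547.2, -311.9, 134.2]
eef_rot: [-3.129, -0.276, 0.001]
contact_force: [0.3, -0.4, -0.5]
gripper_width: 13.5
grasp_force: 29.9
```

Call:
move_arm(moves="0 0 -0.6 0 0.2 1 1;0 0 -1 -0.06 0.4 0.8 1;0 0 -1 -0.06 0.4 0 1;0 0 -1 -0.06 0.4 0 1;0 0 -1 -0.06 0.4 0 1")

```text
t: 8.47
ee_pos: [542.5, -275.6, 170.0]
eef_rot: [-3.084, 0.596, -0.001]
contact_force: [-0.2, -0.1, -1.6]
gripper_width: 13.4
grasp_force: 29.9
```

Call:
move_arm(moves="0 0 -1 -0.06 0.4 0 1;0 0 -1 -0.06 0.4 0 1;0 0 -1 -0.06 0.4 0 1;0 0 -1 -0.06 0.4 0 1;0 0 -1 -0.06 0.4 0 1")

```text
t: 8.88
ee_pos: [536.3, -235.6, 169.5]
eef_rot: [-2.77, 1.481, 0.0]
contact_force: [0.2, -0.7, -1.0]
gripper_width: 13.8
grasp_force: 29.9
```

Call:
move_arm(moves="0 0 -1 -0.06 0.4 0 1;0 0 -1 -0.06 0.4 0 1;0 0 -1 -0.06 0.4 0 1;0 0 -1 -0.05 0.1 0 1;0 0 -0.09 0 0 0 1")

```text
t: 9.3
ee_pos: [531.7, -209.4, 169.5]
eef_rot: [-2.332, 2.105, 0.001]
contact_force: [0.1, -0.3, -1.2]
gripper_width: 13.6
grasp_force: 29.9
```

Call:
move_arm(moves="0 0 0 0 0 0 1;0 0 0 0 0 0 1;0 0 0 0 0 0 1")

```text
t: 9.55
ee_pos: [532.1, -210.3, 169.2]
eef_rot: [2.336, -2.101, -0.0]
contact_force: [0.3, -0.6, -1.1]
gripper_width: 13.5
grasp_force: 29.9
```

Run:
```python
from h import *
s=manip.state(); print(s["ee_pos"],s["eef_rot"],s["joint_pos"].round(3),s["gripper_width"],s["contact_force"],s["t"])
v=s["eef_rot"];print("xtool yaw",np.degrees(2*np.arctan2(v[1],v[0])))
im=manip.grab_frame("scene");cv2.imwrite("pics/s1.png",cv2.resize(im[190:310,205:365],None,fx=3,fy=3,interpolation=cv2.INTER_CUBIC))
print(manip.tip_of("scene","scoop"))
im2=manip.grab_frame("top");cv2.imwrite("pics/t1.png",im2)
a=cv2.resize(im2[200:310,280:480],None,fx=4,fy=4,interpolation=cv2.INTER_CUBIC); cv2.imwrite("pics/t1c.png",a)
```

```text
[ 532.07690074 -210.31978229  169.209871  ] [ 2.33555773e+00 -2.10111539e+00 -6.53892324e-06] [-0.093  0.339 -0.203  0.    -1.029  0.199] 13.487610481639546 [ 0.25531749 -0.63760981 -1.0996232 ] 9.55
xtool yaw -83.95038827781718
[{'at': [272.4, 228.5], 'conf': 0.8}]
```

View pics/t1c.png

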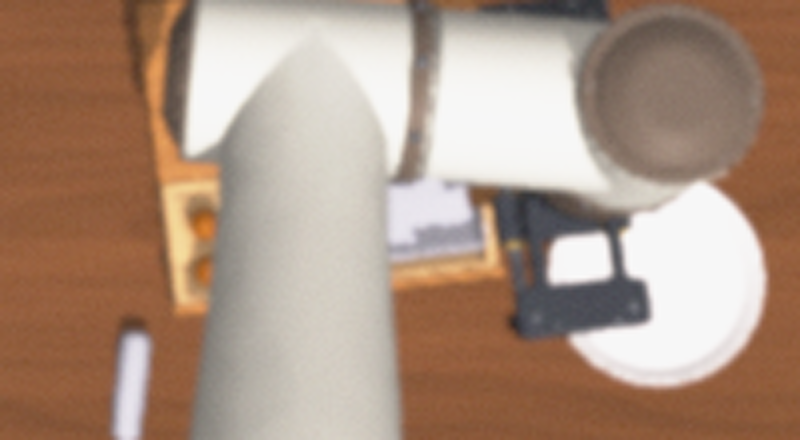

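The pan, at crop (388–485, 180–262), lines up with the empty half of the tray. Next I'll check its position against the networks, then descend part of the way.

Call:
move_arm(moves="0 0 0 0 0 -0.8 1;0 0 0 0 0 -1 1;0 0 0 0 0 -1 1;0 0 0 0 0 -0.8 1;0 0 0 0 0 0 1")

```text
t: 10.12
ee_pos: [529.5, -209.7, 93.6]
eef_rot: [2.331, -2.101, -0.011]
contact_force: [0.1, -0.2, -1.5]
gripper_width: 13.8
grasp_force: 29.9
```

Run:
```python
from h import *
s=manip.state(); e=s["ee_pos"]; print(e)
d=np.radians(96.05); o=e+np.array([61*np.cos(d),61*np.sin(d),-44.2])
print("pred scene",proj("scene",o),proj("top",o))
for c in ["scene","top"]:
    manip.grab_frame(c); print(c,manip.tip_of(c,"scoop"),manip.search_frame(c,"scoop"))
def W(x,y,z): a=d; return o+[x*np.cos(a)-y*np.sin(a),x*np.sin(a)+y*np.cos(a),z]
pts=[(33,31,0),(33,-31,0),(33,31,12),(33,-31,12),(-33,31,30),(-33,-31,30),(-33,31,0),(-33,-31,0),(-86,0,91)]
for c in ["scene","top"]:
    P=np.array([proj(c,W(*p)) for p in pts]); print(c,P[:,0].min(),P[:,0].max(),P[:,1].min(),P[:,1].max())
```

```text
[ 529.45832592 -209.69867954   93.564519  ]
pred scene [274.99613691 239.61310112] [380.5573924  256.05952909]
scene [{'at': [319.5, 249.1], 'conf': 0.55}] [{'bbox': [273.7, 238.2, 32.2, 22.7], 'conf': 0.75}]
top [{'at': [380.9, 252.0], 'conf': 0.68}] [{'bbox': [387.0, 256.9, 23.3, 18.9], 'conf': 0.72}, {'bbox': [215.1, 308.3, 21.8, 21.6], 'conf': 0.37}]
scene 246.07736114327497 288.2440165973145 214.69473212042672 249.78605747676298
top 366.62859089588227 419.5209792078208 241.60261435198535 269.1730404855137
```

Call:
move_arm(moves="0 0 0 0 0 -0.6 1;0 0 0 0 0 -0.5 1;0 0 0 0 0 -0.3 1;0 0 0 0 0 0 1;0 0 0 0 0 0 1")

```text
t: 10.83
ee_pos: [532.0, -210.2, 68.9]
eef_rot: [2.334, -2.102, -0.001]
contact_force: [0.8, -0.6, -0.5]
gripper_width: 13.5
grasp_force: 29.9
```

Call:
move_arm(moves="0 0 0 0 0 -0.1 1;0 0 0 0 0 0 1")

```text
t: 11.0
ee_pos: [532.3, -210.1, 67.3]
eef_rot: [-2.334, 2.103, -0.001]
contact_force: [-0.4, -0.1, -1.7]
gripper_width: 13.4
grasp_force: 29.9
```

Call:
move_arm(moves="0 0 0 0 0 -0.1 1;0 0 0 0 0 0 1")

```text
t: 11.17
ee_pos: [532.0, -210.1, 65.1]
eef_rot: [-2.334, 2.103, 0.0]
contact_force: [-0.3, 0.8, -2.2]
gripper_width: 13.4
grasp_force: 29.9
```

Call:
move_arm(moves="0 0 0 0 0 -0.05 1;0 0 0 0 0 0 1;0 0 0 0 0 0 1")

```text
t: 11.42
ee_pos: [532.2, -210.1, 64.3]
eef_rot: [-2.334, 2.103, -0.0]
contact_force: [0.7, 0.0, -0.8]
gripper_width: 13.5
grasp_force: 29.9
```

Call:
move_arm(moves="0 0 0 0 0 -0.05 1;0 0 0 0 0 0 1;0 0 0 0 0 0 1")

```text
t: 11.67
ee_pos: [532.5, -210.3, 63.9]
eef_rot: [-2.334, 2.102, -0.002]
contact_force: [-0.7, -0.0, 4.8]
gripper_width: 13.6
grasp_force: 29.9
```

Call:
move_arm(moves="0 0 0 0 0 -0.05 1;0 0 0 0 0 0 1;0 0 0 0 0 0 1")

```text
t: 11.92
ee_pos: [532.6, -210.7, 63.7]
eef_rot: [-2.335, 2.102, -0.003]
contact_force: [-1.4, -0.7, 9.3]
gripper_width: 13.2
grasp_force: 29.9
```

Call:
move_arm(moves="0 0 0 -0.02 0.2 0.06 1;0 0 0 -0.03 0.3 0 1;0 0 0 -0.03 0.3 0 1;0 0 0 -0.03 0.3 0 1;0 0 0 -0.03 0.3 0 1")

```text
t: 12.33
ee_pos: [530.0, -181.9, 64.0]
eef_rot: [-2.335, 2.101, -0.003]
contact_force: [0.5, -3.6, 5.5]
gripper_width: 13.9
grasp_force: 29.9
```

Call:
move_arm(moves="0 0 0 -0.03 0.3 0 1;0 0 0 -0.03 0.3 0 1;0 0 0 -0.03 0.3 0 1;0 0 0 -0.04 0.3 0 1;0 0 0 0 0 0 1")

```text
t: 12.75
ee_pos: [527.3, -157.1, 64.0]
eef_rot: [-2.335, 2.1, -0.002]
contact_force: [-0.1, -0.8, 4.6]
gripper_width: 13.5
grasp_force: 29.9
```

Call:
move_arm(moves="0 0 0 -0.03 0.3 0 1;0 0 0 -0.03 0.3 0 1;0 0 0 -0.03 0.3 0 1;0 0 0 -0.03 0.3 0 1;0 0 0 -0.03 0.3 0 1")

```text
t: 13.17
ee_pos: [524.3, -127.8, 64.0]
eef_rot: [-2.335, 2.101, -0.003]
contact_force: [0.4, -5.0, 5.7]
gripper_width: 13.7
grasp_force: 29.9
```

Call:
move_arm(moves="0 0 0 -0.03 0.3 0 1;0 0 0 -0.03 0.3 0 1;0 0 0 -0.02 0.2 0 1;0 0 0 0 0 0 1;0 0 0 0 0 0 1")

```text
t: 13.58
ee_pos: [522.5, -111.4, 63.9]
eef_rot: [-2.335, 2.101, -0.001]
contact_force: [0.2, -1.4, 5.9]
gripper_width: 13.8
grasp_force: 29.9
```

Run:
```python
from h import *
s=manip.state(); e=s["ee_pos"]; print(e,s["contact_force"])
T=np.array([520.6,-99.9]);y=.1045;p=[]
for c in ["scene","top"]:
    im=manip.grab_frame(c); cv2.imwrite(f"pics/p_{c}.png",im)
    for n in manip.tip_of(c,"lump0"):
        q=onz(c,n["at"],32)[:2]-T; print(c,round(n["conf"],2),np.round([q@[np.cos(y),np.sin(y)],q@[-np.sin(y),np.cos(y)]],1))
```

```text
[ 522.48586283 -111.38409335   63.90963027] [ 0.20295403 -1.41720383  5.94079959]
scene 0.52 [-11.1  67.4]
scene 0.46 [252.4 -38. ]
top 0.42 [-9.5 57.6]
top 0.22 [2.8 3.3]
```

Call:
move_arm(moves="0 0 0 -0.02 0.2 0 1;0 0 0 -0.02 0.2 0 1;0 0 0 -0.02 0.2 0 1;0 0 0 0 0 0 1;0 0 0 0 0 0 1")

```text
t: 14.2
ee_pos: [521.4, -99.5, 64.0]
eef_rot: [-2.335, 2.101, -0.002]
contact_force: [-0.1, -2.0, 6.8]
gripper_width: 13.5
grasp_force: 29.9
```

Call:
move_arm(moves="0 0 0 -0.01 0.1 0 1;0 0 0 0 0 0 1;0 0 0 0 0 0 1")

```text
t: 14.45
ee_pos: [521.2, -97.8, 64.0]
eef_rot: [-2.335, 2.101, -0.002]
contact_force: [-0.5, -1.6, 6.6]
gripper_width: 13.7
grasp_force: 29.9
```

Run:
```python
from h import *
s=manip.state(); print(s["ee_pos"],s["contact_force"])
a=manip.grab_frame("scene"); b=manip.grab_frame("top")
A=cv2.resize(a[210:280,255:355],None,fx=5,fy=5,interpolation=cv2.INTER_CUBIC)[:, :500]; B=cv2.resize(b[220:290,310:370],None,fx=5,fy=5,interpolation=cv2.INTER_CUBIC)
cv2.imwrite("pics/ab.png",np.hstack([A,B]))
```

```text
[521.18179537 -97.7687091   63.98019817] [-0.53292482 -1.57579064  6.56527118]
```

View pics/ab.png

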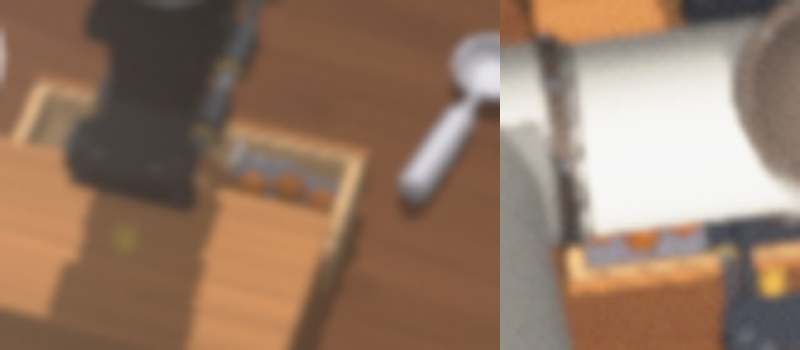

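Both views show the pan's nose at the tray's far end, with at least three lumps visibly inside the pan. I'll tilt the nose up and lift.

Call:
move_arm(moves="0 0 0 -0.01 0.1 0 1;0.4 0.04 0 0.01 -0.08 0 1;0.5 0.05 0 0.01 -0.12 0 1;0.5 0.05 0 0.01 -0.12 0 1;0.5 0.05 0 0.01 -0.12 0.1 1")

```text
t: 14.97
ee_pos: [520.0, -103.1, 64.0]
eef_rot: [-2.21, 1.991, 0.262]
contact_force: [0.1, -0.9, -2.7]
gripper_width: 13.8
grasp_force: 29.9
```

Call:
move_arm(moves="0.3 0.03 0 0.01 -0.1 0.2 1;0 0 0 0 0 0.4 1;0 0 0 0 0 0.6 1;0 0 0 0 0 0.7 1;0 0 0 0 0 0.7 1")

```text
t: 15.38
ee_pos: [520.7, -105.8, 118.0]
eef_rot: [-2.193, 1.974, 0.292]
contact_force: [0.0, 0.5, -2.0]
gripper_width: 13.7
grasp_force: 29.9
```

Call:
move_arm(moves="0 0 0 0 0 0.7 1;0 0 0 0 0 0.7 1;0 0 0 0 0 0.7 1;0 0 0 0 0 0.7 1;0 0 0 0 0 0.7 1")

```text
t: 15.8
ee_pos: [520.7, -105.5, 188.5]
eef_rot: [-2.193, 1.973, 0.291]
contact_force: [0.0, 0.0, -2.3]
gripper_width: 13.8
grasp_force: 29.9
```

Call:
move_arm(moves="0 0 0 0 0 0.7 1;0 0 0 0 0 0.7 1;0 0 0 0 0 0.7 1;0 0 0 0 0 0.4 1;0 0 0 0 0 0 1")

```text
t: 16.22
ee_pos: [522.0, -106.1, 239.7]
eef_rot: [-2.192, 1.971, 0.285]
contact_force: [0.5, 0.2, -1.6]
gripper_width: 13.6
grasp_force: 29.9
```

Run:
```python
from h import *
s=manip.state(); e=s["ee_pos"]; print(e,s["eef_rot"],s["contact_force"],s["torque"],s["joint_pos"].round(2))
for c in ["scene","top"]:
    im=manip.grab_frame(c); cv2.imwrite(f"pics/q_{c}.png",im)
    for n in ["lump0","scoop","hopper","dial_grip","hopper_mid"]: print(c,n,[(np.round(x["at"],1).tolist(),round(x["conf"],2)) for x in manip.tip_of(c,n)])
a=cv2.imread("pics/q_scene.png");b=cv2.imread("pics/q_top.png")
A=cv2.resize(a[170:290,250:370],None,fx=3.3,fy=3.3,interpolation=cv2.INTER_CUBIC); B=cv2.resize(b[180:300,300:420],None,fx=3.3,fy=3.3,interpolation=cv2.INTER_CUBIC)
cv2.imwrite("pics/qq.png",np.hstack([A,B]))
hsv=cv2.cvtColor(b,cv2.COLOR_BGR2HSV)
```

```text
[ 521.98985069 -106.08728534  239.7010931 ] [-2.19219465  1.97087065  0.28544673] [ 0.50855117  0.16544837 -1.58098264] [-0.74540456 -0.01644985 -0.01495214] [-0.06  0.27 -0.04 -0.27 -1.31  0.24]
scene lump0 [([304.9, 214.2], 0.61), ([316.8, 214.6], 0.54), ([304.8, 206.0], 0.48), ([310.0, 210.7], 0.4), ([318.3, 209.5], 0.39), ([300.6, 214.5], 0.38), ([412.2, 270.7], 0.29)]
scene scoop [([312.1, 211.1], 0.68)]
scene hopper [([412.5, 261.8], 0.65), ([416.3, 273.7], 0.5), ([305.0, 214.1], 0.16)]
scene dial_grip [([422.9, 240.8], 0.62), ([285.5, 198.7], 0.41)]
scene hopper_mid [([413.1, 268.9], 0.8)]
top lump0 []
top scoop []
top hopper [([207.0, 243.0], 0.64)]
top dial_grip [([212.5, 306.1], 0.8)]
top hopper_mid [([209.9, 250.1], 0.69)]
```

View pics/qq.png

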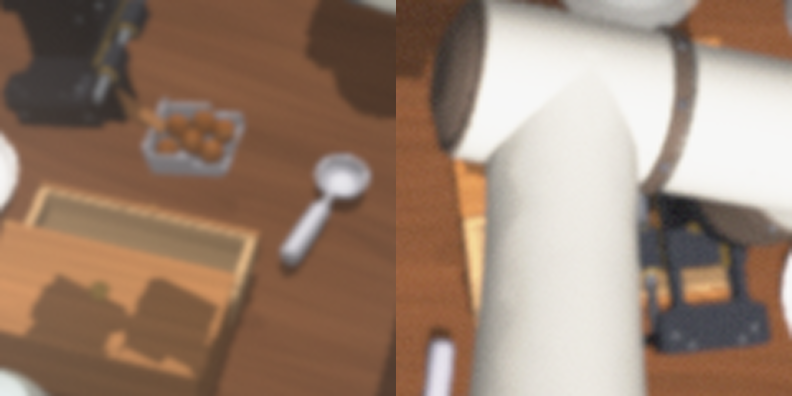

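All six lumps are in the pan, in the scene crop around (190,135), and the tray is empty. Next I'll locate the mill and plan the pour.

Run:
```python
from h import *
from scipy.optimize import least_squares
c=lambda u,v:(150+(u+.5)/2.2-.5,150+(v+.5)/2.2-.5); cs=lambda u,v:(200+(u+.5)/2.85-.5,180+(v+.5)/2.85-.5)
obs=[("hopper",(0,0,173),"top",(206,243.5)),("hoprim",(0,0,173),"top",c(125,214)),("hopper",(0,0,173),"scene",(413.6,262.3)),("hoprim",(0,0,173),"scene",cs(617,243)),
("mid",(0,0,131),"top",(210.2,248.5)),("mid",(0,0,131),"scene",(413,270.5)),("cone",(0,0,115),"top",c(134,221)),("cone",(0,0,115),"scene",cs(607,281)),
("dial",(-145,0,97),"top",(213,306.3)),("dialdisc",(-145,0,85),"top",c(142,348)),("dial",(-145,0,97),"scene",(425,239.8))]
def W(p,m):
    C,S=np.cos(p[2]),np.sin(p[2]); return np.array([p[0]+C*m[0]-S*m[1],p[1]+S*m[0]+C*m[1],m[2]])
f=lambda p:np.concatenate([proj(k,W(p,m))-np.array(o) for _,m,k,o in obs])
r=least_squares(f,[543,289,0],loss="soft_l1"); print(r.x)
for (n,_,k,_),e in zip(obs,f(r.x).reshape(-1,2).round(1)): print(n,k,e)
H=r.x; print("hopper",H[:2],"dial",W(H,(-145,0,97)))
s=manip.state(); e=s["ee_pos"]; print(e,s["eef_rot"])
d=np.array([-.1054,.9944]); N=H[:2]-20*d
for th,nz in [(-.264,197),(0,195),(.24,192),(.48,190),(.72,188),(.96,186),(1.2,186)]:
    a,dn=94*np.cos(th)-44*np.sin(th),94*np.sin(th)+44*np.cos(th)
    t=np.r_[N-a*d,nz+dn]; print(th,t.round(1),"delta/20",((t-e)/20).round(2)); e=t
```

```text
[5.36827700e+02 2.87466749e+02 3.64289389e-02]
hopper top [0.1 3.5]
hoprim top [-0.5  0. ]
hopper scene [0.6 2.3]
hoprim scene [-1.9 -0.3]
mid top [-1.   0.5]
mid scene [-0.8  2.7]
cone top [-0.3 -0.5]
cone scene [-1.2 -1.9]
dial top [-0.   1.4]
dialdisc top [-0.5 -0.2]
dial scene [-1.8  2.1]
hopper [536.82769967 287.46674884] dial [391.92390143 282.18572093  97.        ]
[ 521.45819672 -106.98415451  237.09422488] [-2.19101627  1.97428906  0.29172442]
-0.264 [549.7 165.9 214.9] delta/20 [ 1.41 13.65 -1.11]
0 [548.8 174.1 239. ] delta/20 [-0.04  0.41  1.2 ]
0.24 [547.5 187.2 257.1] delta/20 [-0.07  0.65  0.9 ]
0.48 [545.6 204.9 272.4] delta/20 [-0.09  0.88  0.77]
0.72 [543.3 226.2 283.1] delta/20 [-0.11  1.06  0.53]
0.96 [540.8 249.8 288.2] delta/20 [-0.13  1.18  0.26]
1.2 [538.2 274.5 289.6] delta/20 [-0.13  1.23  0.07]
```

Call:
move_arm(moves="0 0 0 0.08 0.2 0.1 1;0 0 0 0.08 0.4 0.1 1;0 0 0 0.08 0.7 0 1;0 0 0 0.08 0.9 0 1;0 0 0 0.08 0.9 0 1")

```text
t: 17.23
ee_pos: [529.7, -43.8, 241.7]
eef_rot: [-2.19, 1.974, 0.291]
contact_force: [-0.3, -0.1, -2.2]
gripper_width: 13.5
grasp_force: 29.9
```

Call:
move_arm(moves="0 0 0 0.08 0.9 0 1;0 0 0 0.08 0.9 0 1;0 0 0 0.08 0.9 0 1;0 0 0 0.08 0.9 0 1;0 0 0 0.08 0.9 0 1")

```text
t: 17.65
ee_pos: [537.5, 46.7, 241.7]
eef_rot: [-2.191, 1.973, 0.291]
contact_force: [0.3, -0.2, -1.5]
gripper_width: 13.3
grasp_force: 29.9
```

Call:
move_arm(moves="0 0 0 0.08 0.9 0 1;0 0 0 0.08 0.9 0 1;0 0 0 0.08 0.9 0 1;0 0 0 0.08 0.9 0 1;0 0 0 0.08 0.9 0 1")

```text
t: 18.07
ee_pos: [545.3, 136.7, 241.7]
eef_rot: [-2.191, 1.973, 0.291]
contact_force: [0.2, -0.0, -2.3]
gripper_width: 13.5
grasp_force: 29.9
```

Call:
move_arm(moves="0 0 0 0.08 0.9 0 1;0 0 0 0.08 0.4 0 1;0 0 0 0.05 0.2 0 1;0 0 0 0 0.05 0 1;0 0 0 0 0 0 1")

```text
t: 18.48
ee_pos: [549.6, 165.9, 241.3]
eef_rot: [-2.191, 1.974, 0.291]
contact_force: [0.6, 0.3, -1.4]
gripper_width: 13.5
grasp_force: 29.9
```

Run:
```python
from h import *
s=manip.state(); print(s["ee_pos"],s["eef_rot"],s["joint_pos"].round(2),s["t"],s["gripper_width"])
R=cv2.Rodrigues(s["eef_rot"])[0]; ty=R[:,1]; tx=R[:,0]
# scoop frame: x=-tx(level) ; tilt
print("scoop x",(-tx).round(3),"ty",ty.round(3))
for c in ["scene","top"]:
    manip.grab_frame(c)
    for n in ["scoop","lump0","hopper"]: print(c,n,[(np.round(x["at"],1).tolist(),round(x["conf"],2)) for x in manip.tip_of(c,n)])
    # predicted scoop origin & nose
    a=np.radians(96.05); 
    o=s["ee_pos"]-tx*61+R[:,2]*44.2; print(c,"pred origin",proj(c,o).round(1),"nose",o-tx*33,proj(c,o-tx*33).round(1))
```

```text
[549.58288067 165.92331931 241.32207544] [-2.19146004  1.97405725  0.29126784] [ 0.43  0.27 -0.03 -0.27 -1.19 -0.23] 18.4833 13.534865669096908
scoop x [-0.101  0.96   0.262] ty [-0.995 -0.104 -0.001]
scene scoop [([399.2, 251.8], 0.57)]
scene lump0 [([399.2, 245.4], 0.58), ([408.0, 254.7], 0.55), ([396.0, 251.1], 0.54), ([386.4, 255.0], 0.49), ([406.1, 244.6], 0.47), ([387.8, 243.2], 0.36), ([376.6, 237.2], 0.25)]
scene hopper [([414.6, 263.2], 0.87)]
scene pred origin [397.5 251.4] nose [538.96151107 267.66656716 223.29049135] [409.5 252.2]
top scoop [([226.9, 240.2], 0.62)]
top lump0 [([359.5, 258.9], 0.65)]
top hopper []
top pred origin [224.8 242.4] nose [538.96151107 267.66656716 223.29049135] [210.6 243.5]
```

Call:
move_arm(moves="-0.73 -0.08 0 -0.01 0.14 -0.04 1;-0.73 -0.08 0 -0.01 0.14 -0.04 1;-0.73 -0.08 0 -0.02 0.14 -0.04 1;-0.66 -0.07 0 -0.02 0.22 0.3 1;-0.66 -0.07 0 -0.02 0.22 0.3 1")

```text
t: 19.3
ee_pos: [547.9, 183.4, 251.2]
eef_rot: [2.251, -2.028, 0.186]
contact_force: [-0.4, -0.8, -1.4]
gripper_width: 13.7
grasp_force: 29.9
```

Call:
move_arm(moves="-0.66 -0.07 0 -0.03 0.22 0.3 1;-0.66 -0.07 0 -0.03 0.29 0.26 1;-0.66 -0.07 0 -0.03 0.29 0.26 1;-0.66 -0.07 0 -0.03 0.3 0.25 1;-0.66 -0.07 0 -0.04 0.35 0.18 1")

```text
t: 19.72
ee_pos: [545.2, 213.0, 277.1]
eef_rot: [2.016, -1.815, 0.583]
contact_force: [0.0, -0.4, -1.5]
gripper_width: 13.8
grasp_force: 29.9
```

Call:
move_arm(moves="-0.66 -0.07 0 -0.04 0.35 0.18 1;-0.66 -0.07 0 -0.03 0.36 0.17 1;-0.66 -0.07 0 -0.04 0.39 0.09 1;-0.66 -0.07 0 -0.04 0.39 0.09 1;-0.66 -0.07 0 -0.05 0.4 0.08 1")

```text
t: 20.13
ee_pos: [541.2, 251.1, 288.5]
eef_rot: [1.747, -1.572, 0.909]
contact_force: [0.3, 0.3, -0.4]
gripper_width: 13.9
grasp_force: 29.9
```

```bash
cat >> h.py <<'E'
def chk(nm=("scoop","lump0")):
    s=manip.state(); print(s["ee_pos"].round(1),s["eef_rot"].round(3),s["joint_pos"].round(2),s["t"],s["gripper_width"],s["contact_force"].round(1))
    R=cv2.Rodrigues(s["eef_rot"])[0]; tx=R[:,0]; o=s["ee_pos"]-tx*61+R[:,2]*44.2; print("scoop x",(-tx).round(3),"ty",R[:,1].round(3),"nose",(o-tx*33).round(1))
    for c in ["scene","top"]:
        manip.grab_frame(c); print(c,"pred origin",proj(c,o).round(1))
        for n in nm: print(c,n,[(np.round(x["at"],1).tolist(),round(x["conf"],2)) for x in manip.tip_of(c,n)])
E
python3 -c "from h import *;chk()"
```

```text
[541.2 251.1 288.5] [ 1.747 -1.572  0.909] [ 0.96  0.58 -0.03  0.58 -1.75 -0.99] 20.1333 13.879774749068389 [ 0.3  0.3 -0.4]
scoop x [-0.059  0.574 -0.817] ty [-0.994 -0.107 -0.004] nose [539.6 269.1 186.2]
scene pred origin [402.5 253.1]
scene scoop [([404.6, 254.2], 0.73), ([425.0, 240.1], 0.59)]
scene lump0 [([422.4, 277.9], 0.57), ([409.1, 277.7], 0.54), ([408.7, 267.8], 0.51), ([412.9, 269.4], 0.43)]
top pred origin [218.8 242.9]
top scoop [([220.7, 243.8], 0.63)]
top lump0 [([200.9, 251.3], 0.6), ([214.8, 259.4], 0.42), ([195.6, 245.9], 0.36)]
```

Call:
move_arm(moves="-0.66 -0.07 0 -0.04 0.4 0.02 1;-0.66 -0.07 0 -0.04 0.4 0.02 1;0 0 0 0 0 0 1;0 0 0 0 0 0 1;0 0 0 0 0 0 1")

```text
t: 20.85
ee_pos: [539.5, 265.5, 289.9]
eef_rot: [1.634, -1.472, 1.018]
contact_force: [0.0, -0.4, -1.2]
gripper_width: 13.8
grasp_force: 29.9
```

```bash
python3 -c "from h import *;chk()"
```

```text
[539.5 265.5 289.9] [ 1.634 -1.472  1.018] [ 0.99  0.65 -0.02  0.64 -1.84 -1.03] 20.85 13.767775027571258 [ 0.  -0.4 -1.2]
scoop x [-0.044  0.441 -0.896] ty [-0.994 -0.106 -0.003] nose [539.7 267.6 186. ]
scene pred origin [403.7 252.8]
scene scoop [([405.1, 253.3], 0.78)]
scene lump0 [([408.1, 266.9], 0.59), ([422.8, 276.4], 0.58), ([407.8, 279.3], 0.48), ([402.0, 275.6], 0.44)]
top pred origin [217.4 242.9]
top scoop [([219.0, 243.8], 0.56)]
top lump0 [([215.9, 259.8], 0.53), ([194.2, 245.8], 0.45), ([201.2, 253.9], 0.38)]
```

The lumps are in the hopper. I'll level the scoop while backing away and carry it to the dish.

Call:
move_arm(moves="0.92 0.1 0 0 -0.2 0.4 1;0.92 0.1 0 0 -0.5 0.4 1;0.92 0.1 0 0 -0.8 0.2 1;0.92 0.1 0 0 -1 0 1;0.92 0.1 0 0 -1 0 1")

```text
t: 21.57
ee_pos: [539.2, 196.1, 310.0]
eef_rot: [2.021, -1.816, 0.576]
contact_force: [0.7, -0.3, 0.1]
gripper_width: 13.9
grasp_force: 29.9
```

Call:
move_arm(moves="0.92 0.1 0 0 -1 0 1;0.92 0.1 0 0 -1 0 1;0.92 0.1 0 0 -1 0 1;0.92 0.1 0 0 -1 0 1;0.95 0.1 0 0 -1 0 1")

```text
t: 21.98
ee_pos: [538.6, 95.3, 310.5]
eef_rot: [-2.333, 2.095, 0.003]
contact_force: [0.6, -0.9, -1.2]
gripper_width: 13.4
grasp_force: 29.9
```

Call:
move_arm(moves="0 0 0 0 -1 0 1;0 0 0 0 -1 0 1;0 0 0 0 -1 0 1;0 0 0 0 -1 0 1;0 0 0 0 -1 0 1")

```text
t: 22.4
ee_pos: [538.5, -5.4, 309.4]
eef_rot: [-2.335, 2.101, -0.0]
contact_force: [0.8, 0.7, -0.8]
gripper_width: 13.6
grasp_force: 29.9
```

Call:
move_arm(moves="0 0 0 0 0 0 1;0 0 0 0 0 0 1")

```text
t: 22.57
ee_pos: [538.8, -4.9, 309.2]
eef_rot: [-2.334, 2.103, -0.0]
contact_force: [0.2, -0.1, -0.9]
gripper_width: 13.5
grasp_force: 29.9
```

```bash
python3 -c "from h import *;chk(('scoop','lump0','hopper'))"
```

```text
[538.8  -4.9 309.2] [-2.334  2.103 -0.   ] [ 0.29  0.19 -0.05  0.   -1.33 -0.19] 22.5667 13.498790219925821 [ 0.2 -0.1 -0.9]
scoop x [-0.104  0.995  0.   ] ty [-0.995 -0.104 -0.   ] nose [529.   88.6 265. ]
scene pred origin [337.5 217.2]
scene scoop [([337.2, 218.1], 0.75)]
scene lump0 [([425.2, 278.5], 0.6), ([406.7, 267.3], 0.55), ([401.4, 275.4], 0.5), ([406.0, 279.6], 0.49)]
scene hopper [([414.3, 262.8], 0.93), ([291.0, 251.7], 0.39)]
top pred origin [301.3 243.2]
top scoop [([303.4, 240.6], 0.78)]
top lump0 [([194.6, 246.6], 0.5), ([443.1, 266.5], 0.3)]
top hopper [([203.8, 242.9], 0.79)]
```

Call:
move_arm(moves="0 0 0.9 0.03 -1 -0.5 1;0 0 0.9 0.03 -1 -0.5 1;0 0 0.9 0.03 -1 -0.5 1;0 0 0.9 0.03 -1 -0.5 1;0 0 0.9 0.03 -1 -0.5 1")

```text
t: 23.38
ee_pos: [542.4, -104.4, 258.6]
eef_rot: [-2.815, 1.393, -0.001]
contact_force: [0.6, -0.5, -1.0]
gripper_width: 13.4
grasp_force: 29.9
```

Call:
move_arm(moves="0 0 0.9 0.03 -1 -0.6 1;0 0 0.9 0.03 -1 -0.6 1;0 0 0.9 0.03 -1 -0.6 1;0 0 0.9 0.03 -1 -0.6 1;0 0 0.9 0.03 -1 -0.6 1")

```text
t: 23.8
ee_pos: [545.5, -204.6, 198.4]
eef_rot: [-3.085, 0.591, -0.0]
contact_force: [0.3, 0.6, -0.4]
gripper_width: 13.6
grasp_force: 29.9
```

Call:
move_arm(moves="0 0 0.9 0.04 -1 -0.8 1;0 0 0.9 0.04 -1 -0.8 1;0 0 0.9 0.04 -1 -0.8 1;0 0 0.9 0.04 -1 -0.8 1;0 0 0.9 0.04 -1 -0.8 1")

```text
t: 24.22
ee_pos: [549.6, -304.6, 118.1]
eef_rot: [-3.131, -0.253, -0.0]
contact_force: [0.2, -0.2, -0.6]
gripper_width: 13.9
grasp_force: 29.9
```

Call:
move_arm(moves="0 0 0.19 0 -0.28 -0.4 1;0 0 0 0 0 0 1;0 0 0 0 0 0 1;0 0 0 0 0 0 1")

```text
t: 24.55
ee_pos: [550.0, -309.1, 111.7]
eef_rot: [3.129, 0.279, 0.002]
contact_force: [1.1, 0.5, -0.9]
gripper_width: 13.5
grasp_force: 29.9
```

Run:
```python
from h import *
chk(("scoop","dish"))
o=look("d1",["dish","scoop","scoop_grip"])
im=cv2.imread("pics/d1.png"); g=cv2.inRange(cv2.cvtColor(im,cv2.COLOR_BGR2HSV),(0,0,190),(180,40,255))
n,l,st,ce=cv2.connectedComponentsWithStats(g); 
for i in np.argsort(-st[1:,4])[:3]+1: print(st[i],ce[i])
print("proj dish est rim L/R/back",[proj("wrist",p,o["cal"]).round(1).tolist() for p in [(491.3,-321.9+72,12),(491.3,-321.9-72,12),(491.3+72,-321.9,12)]])
```

```text
[ 550.  -309.1  111.7] [3.129e+00 2.790e-01 2.000e-03] [-0.26  0.49 -0.12 -0.   -0.96  2.01] 24.55 13.528182853632437 [ 1.1  0.5 -0.9]
scoop x [-0.984 -0.177 -0.001] ty [ 0.177 -0.984  0.   ] nose [ 457.5 -325.8   67.4]
scene pred origin [230.1 212. ]
scene scoop [([313.7, 341.3], 0.73), ([230.7, 213.4], 0.48)]
scene dish [([233.7, 227.3], 0.9)]
top pred origin [447.6 267.4]
top scoop [([449.6, 264.9], 0.78), ([203.5, 253.5], 0.57), ([146.6, 240.6], 0.38)]
top dish [([441.1, 270.8], 0.68)]
dish []
scoop [([325.7, 350.4], 0.76)]
scoop_grip [([318.0, 314.6], 0.65)]
[ 549.7 -309.1  111.7] [-3.129e+00 -2.802e-01 -1.800e-03] [-2.560e-01  4.860e-01 -1.240e-01 -1.000e-03 -9.600e-01  2.006e+00] 24.85
[ 244  236  164   70 5836] [326.07453735 271.1446196 ]
[ 486  157  137  162 3798] [554.51316482 213.28725645]
[ 292  355   61   33 1350] [322.01259259 373.23259259]
proj dish est rim L/R/back [[240.6, 299.2], [408.3, 326.6], [342.0, 231.7]]
```

Call:
move_arm(moves="0 0 0 0 -0.07 -0.8 1;0 0 0 0 0 -0.9 1;0 0 0 0 0 -0.6 1;0 0 0 0 0 -0.4 1;0 0 0 0 0 -0.2 1")

```text
t: 25.47
ee_pos: [548.6, -310.7, 51.4]
eef_rot: [-3.128, -0.279, 0.004]
contact_force: [0.0, 1.1, -2.0]
gripper_width: 13.8
grasp_force: 29.9
```

Call:
move_arm(moves="0 0 0 0 0 -0.05 1;0 0 0 0 0 0 1;0 0 0 0 0 0 1;0 0 0 0 0 0 1")

```text
t: 25.8
ee_pos: [549.9, -311.1, 52.9]
eef_rot: [3.129, 0.279, 0.002]
contact_force: [0.8, -0.1, -0.9]
gripper_width: 13.7
grasp_force: 29.9
```

Call:
move_arm(moves="0 0 0 0 0 -0.05 1;0 0 0 0 0 0 1;0 0 0 0 0 0 1")

```text
t: 26.05
ee_pos: [549.4, -310.9, 51.2]
eef_rot: [-3.129, -0.279, -0.0]
contact_force: [-0.0, 0.5, -1.7]
gripper_width: 13.8
grasp_force: 29.9
```

Call:
move_arm(moves="0 0 0 0 0 -0.06 1;0 0 0 0 0 0 1;0 0 0 0 0 0 1")

```text
t: 26.3
ee_pos: [549.2, -310.9, 49.7]
eef_rot: [-3.129, -0.279, 0.0]
contact_force: [0.4, -0.5, -0.7]
gripper_width: 13.5
grasp_force: 29.9
```

Call:
move_arm(moves="0 0 0 0 0 -0.05 1;0 0 0 0 0 0 1;0 0 0 0 0 0 1")

```text
t: 26.55
ee_pos: [549.5, -310.9, 49.1]
eef_rot: [-3.129, -0.28, -0.001]
contact_force: [-0.7, 1.3, 0.9]
gripper_width: 13.5
grasp_force: 29.9
```

Call:
move_arm(moves="0 0 0 0 0 -0.03 1;0 0 0 0 0 0 1;0 0 0 0 0 0 1")

```text
t: 26.8
ee_pos: [549.8, -310.9, 48.9]
eef_rot: [3.129, 0.28, 0.002]
contact_force: [-0.7, 2.9, 5.0]
gripper_width: 13.4
grasp_force: 29.9
```

Call:
move_arm(moves="0 0 0 0 0 0.02 0.6;0 0 0 0 0 0 0.2;0 0 0 0 0 0 -0.3;0 0 0 0 0 0 -1;0 0 0 0 0 0 -1")

```text
t: 27.22
ee_pos: [548.9, -311.0, 48.1]
eef_rot: [-3.128, -0.279, 0.001]
contact_force: [0.6, -0.7, 1.1]
gripper_width: 36.3
grasp_force: 0.0
```

Call:
move_arm(moves="0 0 0 0 0 0 -1;0 0 0 0 0 0 -1;0 0 0 0 0 0 -1;0 0 0 0 0 0 -1;0 0 0 0 0 0 -1")

```text
t: 27.63
ee_pos: [549.3, -310.9, 48.5]
eef_rot: [-3.129, -0.279, 0.0]
contact_force: [-0.1, 0.7, -0.1]
gripper_width: 69.2
grasp_force: 0.0
```

Call:
move_arm(moves="0 0 0 0 0 0.6 -1;0 0 0 0 0 1 -1;0 0 0 0 0 1 -1;0 0 0 0 0 1 -1;0 0 0 0 0 1 -1")

```text
t: 28.05
ee_pos: [549.4, -311.0, 142.6]
eef_rot: [3.129, 0.279, 0.001]
contact_force: [-0.1, 0.6, -0.9]
gripper_width: 86.6
grasp_force: 0.0
```

Run:
```python
from h import *
o=look("d2",["dish","scoop","scoop_grip"])
for n,z in [("scoop",5),("scoop_grip",65)]:
    if o[n]: print(n,onz("wrist",o[n][0]["at"],z,o["cal"]).round(1))
print("pred",proj("wrist",(489.5,-321.7,5),o["cal"]),proj("wrist",(548.5,-311.1,65),o["cal"]))
for c in ["scene","top"]:
    manip.grab_frame(c)
    for n in ["scoop","dish","lump0"]: print(c,n,[(np.round(x["at"],1).tolist(),round(x["conf"],2)) for x in manip.tip_of(c,n)])
```

```text
dish []
scoop [([325.0, 291.1], 0.87)]
scoop_grip [([320.2, 255.0], 0.68)]
[ 549.4 -311.   142.6] [3.1291e+00 2.7940e-01 1.2000e-03] [-0.259  0.458 -0.086 -0.    -1.026  2.008] 28.05
scoop [ 494.1 -323.1    5. ]
scoop_grip [ 548.  -309.2   65. ]
pred [322.6328312  295.28459966] [322.87975126 254.85048042]
scene scoop [([233.2, 228.7], 0.85)]
scene dish [([233.8, 225.8], 0.63), ([347.9, 237.4], 0.54)]
scene lump0 [([422.9, 277.2], 0.62), ([406.5, 264.5], 0.54), ([403.0, 275.7], 0.51), ([405.9, 281.9], 0.39)]
top scoop []
top dish [([444.7, 267.4], 0.86), ([358.1, 257.2], 0.71), ([213.7, 243.6], 0.26)]
top lump0 [([212.2, 242.8], 0.61), ([199.5, 245.2], 0.6), ([218.1, 259.3], 0.56), ([220.3, 251.6], 0.48), ([203.4, 252.3], 0.47), ([195.4, 248.8], 0.41)]
```

The scoop is back at its place and released, and the top view reports six lumps in the hopper. Now I'll go to a viewing pose over the dial.

Call:
move_arm(moves="0 0 -0.2 -0.3 1 1 -1;0 0 -0.2 -0.3 1 1 -1;0 0 -0.2 -0.3 1 1 -1;0 0 -0.2 -0.3 1 0 -1;0 0 -0.2 -0.3 1 0 -1")

```text
t: 29.07
ee_pos: [519.8, -210.2, 202.0]
eef_rot: [3.14, 0.089, 0.005]
contact_force: [-0.5, 0.6, -0.4]
gripper_width: 87.0
grasp_force: 0.0
```

Call:
move_arm(moves="0 0 -0.16 -0.3 1 0 -1;0 0 0 -0.3 1 0 -1;0 0 0 -0.3 1 0 -1;0 0 0 -0.3 1 0 -1;0 0 0 -0.3 1 0 -1")

```text
t: 29.48
ee_pos: [488.8, -110.0, 200.4]
eef_rot: [-3.14, -0.061, 0.0]
contact_force: [0.8, 0.3, 0.8]
gripper_width: 87.3
grasp_force: 0.0
```

Call:
move_arm(moves="0 0 0 -0.3 1 0 -1;0 0 0 -0.3 1 0 -1;0 0 0 -0.3 1 0 -1;0 0 0 -0.3 1 0 -1;0 0 0 -0.3 1 0 -1")

```text
t: 29.9
ee_pos: [458.8, -10.0, 200.5]
eef_rot: [-3.141, -0.061, 0.0]
contact_force: [0.2, -0.3, 0.1]
gripper_width: 87.1
grasp_force: 0.0
```

Call:
move_arm(moves="0 0 0 -0.3 1 0 -1;0 0 0 -0.3 1 0 -1;0 0 0 -0.3 1 0 -1;0 0 0 -0.3 1 0 -1;0 0 0 -0.3 1 0 -1")

```text
t: 30.32
ee_pos: [428.8, 90.0, 200.6]
eef_rot: [-3.14, -0.061, -0.0]
contact_force: [0.7, -0.1, 0.2]
gripper_width: 86.8
grasp_force: 0.0
```

Call:
move_arm(moves="0 0 0 -0.3 1 0 -1;0 0 0 -0.3 1 0 -1;0 0 0 -0.3 1 0 -1;0 0 0 -0.3 1 0 -1;0 0 0 -0.3 1 0 -1")

```text
t: 30.73
ee_pos: [398.8, 190.0, 200.6]
eef_rot: [-3.14, -0.061, -0.0]
contact_force: [0.9, -0.2, -0.6]
gripper_width: 87.0
grasp_force: 0.0
```

Call:
move_arm(moves="0 0 0 0 1 0 -1;0 0 0 0 1 0 -1;0 0 0 0 1 0 -1;0 0 0 0 1 0 -1;0 0 0 0 0.6 0 -1")

```text
t: 31.15
ee_pos: [399.3, 282.8, 200.5]
eef_rot: [-3.14, -0.063, -0.001]
contact_force: [-0.8, -0.4, -0.7]
gripper_width: 87.2
grasp_force: 0.0
```

Call:
move_arm(moves="0 0 0 0 0 0 -1;0 0 0 0 0 0 -1;0 0 0 0 0 0 -1")

```text
t: 31.4
ee_pos: [399.0, 280.3, 200.3]
eef_rot: [3.141, 0.06, -0.001]
contact_force: [-0.1, 0.7, 0.3]
gripper_width: 86.8
grasp_force: 0.0
```

Run:
```python
from h import *
o=look("m1",["dial_grip","hopper","hopper_mid","lump0"])
for n,z in [("dial_grip",97),("hopper",173)]:
    for x in o[n]: print(n,onz("wrist",x["at"],z,o["cal"]).round(1))
print("pred dial",proj("wrist",(391.9,282.2,97),o["cal"]),"hop",proj("wrist",(536.8,287.5,173),o["cal"]))
print(manip.search_frame("wrist","dial_grip")[:2])
im=cv2.imread("pics/m1.png"); c=proj("wrist",(391.9,282.2,85),o["cal"]).astype(int); r=60
g=cv2.cvtColor(im,cv2.COLOR_BGR2GRAY); m=(g<70).astype(np.uint8); m[:c[1]-r]=0; m[c[1]+r:]=0; m[:,:c[0]-r]=0; m[:,c[0]+r:]=0
n,l,st,ce=cv2.connectedComponentsWithStats(m); 
for i in np.argsort(-st[1:,4])[:3]+1: print(st[i],ce[i])
cr=g[max(0,c[1]-56):c[1]+56:4,max(0,c[0]-56):c[0]+56:4]; print(c); print("\n".join("".join(" .:-=+*#%@"[v//26] for v in row) for row in cr))
```

```text
dial_grip [([317.2, 255.2], 0.87), ([160.1, 240.3], 0.62)]
hopper [([312.6, 18.7], 0.87), ([543.3, 243.0], 0.36), ([262.2, 33.3], 0.31)]
hopper_mid [([316.3, 43.2], 0.6)]
lump0 [([332.1, 21.7], 0.85), ([262.6, 36.1], 0.85), ([359.6, 45.4], 0.81), ([274.2, 66.6], 0.79), ([346.3, 86.0], 0.63), ([281.2, 23.8], 0.56), ([544.5, 244.9], 0.3)]
[399.  280.3 200.3] [ 3.1408e+00  6.0300e-02 -1.1000e-03] [ 9.460e-01  1.700e-01 -3.530e-01 -1.000e-03 -1.049e+00  6.630e-01] 31.4
dial_grip [389.1 284.5  97. ]
dial_grip [396.8 411.   97. ]
hopper [533.8 290.7 173. ]
hopper [426.4 154.8 173. ]
hopper [526.6 315.  173. ]
pred dial [320.12785019 252.01141036] hop [319.46655087  11.71827212]
[{'bbox': [317.4, 251.9, 62.2, 70.6], 'conf': 0.81}]
[331 217  16  19  83] [339.74698795 225.21686747]
[347 227   8  23  54] [350.94444444 237.75925926]
[357 227  10   7  41] [361.3902439  230.26829268]
[320 247]
%%%%%%%%%%%++*#++++*++++++++
%%%%%%%%%%%+++#%**++++++++++
%%%%%%%%%%%*++*%%#++++++++++
%%%%%%%%%%%++++%%%-+++++++++
%%%%%%%%%%%+*++*#%=#++++++++
%%%%%%%%%#+=-:::=#%#+++=++++
%%%%%%%%+-----:-::=#%=:+++++
%%%%%%%*---:::::::::*=++++++
%%%%%%#--:--:::--::::+++++++
#%%%#%------::::---:::+++:++
#%%%%=-------*-:---:::+-::++
#%%%%--------@-:----:-:+++++
#%%%#------:-@-----:--:+++++
#%%%#--------@-------::+++++
#%%%#------:-@-------::+++++
#%%%%--------@-------::+++++
####%--------@---------#++++
####%=----------------#+++++
#####%--=-------------%#++++
######*==------------#%%++++
#######+====--------#%%%++++
#########===-------%%%%%%+++
#########%#=-==-+#%%%%%%#+++
############===+#%%%%%%%%+++
#########%#######%%%%%%#%+++
----==--==----------------::
==========%%%%%%%%==========
==========+=++==============
```

The wrist view confirms six lumps in the hopper. The dial's disc is centred near (317,247), which puts its axis at about (391,284), and the bar's white line is parallel to the tool's x axis. Holding the gripper upright would bring its 190 mm body into the hopper as the dial turns, so I'll lean it back 30° about the bar's y axis.

Call:
move_arm(moves="0.03 -0.87 0 -0.1 0.04 0 -1;0.03 -0.87 0 -0.1 0.04 0 -1;0.03 -0.87 0 -0.1 0.04 0 -1;0.03 -0.87 0 -0.1 0.04 0 -1;0.04 -0.88 0 -0.1 0.03 0 -1")

```text
t: 32.12
ee_pos: [392.6, 282.6, 202.0]
eef_rot: [-3.049, -0.054, -0.74]
contact_force: [2.4, -0.7, 1.4]
gripper_width: 87.1
grasp_force: 0.0
```

Call:
move_arm(moves="0 0 0 0 0 -0.5 -1;0 0 0 0 0 -0.5 -1;0 0 0 0 0 -0.5 -1;0 0 0 0 0 -0.5 -1;0 0 0 0 0 0 -1")

```text
t: 32.53
ee_pos: [393.6, 280.7, 160.3]
eef_rot: [3.053, 0.051, 0.733]
contact_force: [0.1, 0.3, 0.0]
gripper_width: 86.7
grasp_force: 0.0
```

Call:
move_arm(moves="0 0 0 0 0 0 -1;0 0 0 0 0 0 -1")

```text
t: 32.7
ee_pos: [394.4, 282.6, 162.6]
eef_rot: [-3.051, -0.05, -0.736]
contact_force: [-0.1, 0.4, -0.2]
gripper_width: 87.1
grasp_force: 0.0
```

Run:
```python
from h import *
s=manip.state(); R=cv2.Rodrigues(s["eef_rot"])[0]; print(s["ee_pos"],R.round(3).tolist(),s["joint_pos"].round(2),s["t"])
o=look("m2",["dial_grip"])
print("pred",proj("wrist",(391,284.3,97),o["cal"]),"tcp",proj("wrist",s["ee_pos"],o["cal"]))
if o["dial_grip"]: print(onz("wrist",o["dial_grip"][0]["at"],97,o["cal"]))
import pickle; o1=pickle.load(open("pics/m1.pkl","rb"))
print("tri",tri([ray("wrist",q["dial_grip"][0]["at"],q["cal"]) for q in (o,o1)]))
g=cv2.cvtColor(cv2.imread("pics/m2.png"),cv2.COLOR_BGR2GRAY); c=proj("wrist",(391,284.3,97),o["cal"]).astype(int); print(c)
print("\n".join("".join(" .:-=+*#%@"[v//26] for v in row) for row in g[max(0,c[1]-60):c[1]+60:5,c[0]-75:c[0]+75:3]))
```

```text
[394.35478143 282.60366434 162.63320156] [[0.889, 0.031, 0.456], [0.03, -0.999, 0.01], [0.456, 0.005, -0.89]] [ 1.08  0.06 -0.96  0.96 -0.51 -0.32] 32.7
dial_grip [([321.9, 310.8], 0.57)]
[394.4 282.6 162.6] [-3.0514 -0.0498 -0.7363] [ 1.078  0.059 -0.956  0.957 -0.507 -0.316] 32.7
pred [319.86857764 307.01821222] tcp [323.26382216 299.46683966]
[388.43400095 282.78951153  97.        ]
tri (array([388.44792848, 283.63142518,  95.10551102]), [np.float64(0.8518485386519518), np.float64(0.8518485386519027)])
[319 307]
-*%#**********************************************
-#%#*+*******************=******************+*****
-#%%*********************-******-=****************
-#%%*********************-***+*+:*****************
-#%%%**************************=+*****************
-#%%#**************+---------::=*****=:-*+***+****
-#%%*************=------:#---::-::+*=:*******+****
-%%#***********=---------#-------:::+****+***+****
-%%%**********-----------#----:---:-:=***+=-*+****
-%%%%#*******------------#------------+*:::=*+****
-%%%%%#*****=------------#---:------:::***********
=%%%%%%#****----------:-:#--:::::-:-:::=*+***++***
=%%%%%%#***+-:------:-::::::::::-::::::-*****+****
*%%%%%%%***+---:--::::::::::::::::::::::*****++***
*%%%%%%%%**+:-:::::::::::::::::::::::::-**********
*%%%%%%%%#**:::::::::::::::::::::::::::+**********
--------------------------------------------------
--------------------------------------------------
--------------------------------------------------
-----=-=------------------------------------------
--------------------------------------------------
--------------------------------------------------
%%%%%%%%%%%%#*******+*****************************
%%%%%%%%%%%%%**************+********+*********+***
```

Call:
move_arm(moves="0 0 0 -0.07 0.01 -0.7 -1;0 0 0 -0.07 0.01 -0.7 -1;0 0 0 -0.07 0.01 -0.7 -1;0 0 0 -0.07 0.01 -0.6 -1;0 0 0 0 0 -0.4 -1")

```text
t: 33.22
ee_pos: [391.6, 287.2, 103.2]
eef_rot: [3.054, 0.05, 0.731]
contact_force: [1.1, 0.8, 0.8]
gripper_width: 87.2
grasp_force: 0.0
```

Call:
move_arm(moves="0 0 0 0 0 0 -1;0 0 0 0 0 0 -1;0 0 0 0 0 0 -1")

```text
t: 33.47
ee_pos: [391.4, 286.8, 103.7]
eef_rot: [3.054, 0.049, 0.731]
contact_force: [-0.4, -0.0, -1.4]
gripper_width: 87.5
grasp_force: 0.0
```

```bash
cat > st.py <<'E'
from h import *
s=manip.state(); R=cv2.Rodrigues(s["eef_rot"])[0]; print(s["ee_pos"].round(1),R.round(3).tolist(),s["joint_pos"].round(2),s["t"],s["gripper_width"],s["contact_force"].round(1),s["torque"].round(2))
print("yaw y_tool",np.degrees(np.arctan2(R[1,1],R[0,1])))
E
python3 st.py
```

```text
[391.4 286.8 103.7] [[0.891, 0.03, 0.453], [0.03, -1.0, 0.006], [0.453, 0.008, -0.892]] [ 0.88  0.15 -1.07  1.48 -0.35 -0.7 ] 33.4667 87.48687672103846 [-0.4 -0.  -1.4] [-0.16  1.06 -0.05]
yaw y_tool -88.27664392897196
```

Call:
move_arm(moves="-0.02 0.6 0 0 0 0.1 -1;-0.03 0.71 0 -0.1 -0.05 0 -1;0 0 0 -0.3 -0.1 0 -1;0 0 0 0 0 0 -1;0 0 0 0 0 0 -1")

```text
t: 33.88
ee_pos: [392.0, 283.7, 108.4]
eef_rot: [3.065, 0.048, 0.645]
contact_force: [-0.4, 0.1, 0.3]
gripper_width: 86.9
grasp_force: 0.0
```

```bash
python3 st.py
```

```text
[392.  283.7 108.4] [[0.915, 0.028, 0.403], [0.032, -0.999, -0.003], [0.403, 0.015, -0.915]] [ 0.99  0.15 -1.01  1.13 -0.38 -0.44] 33.8833 86.85797224484452 [-0.4  0.1  0.3] [-0.1   1.   -0.05]
yaw y_tool -88.37207242139868
```

Call:
move_arm(moves="-0.02 0.4 0 0 0 0 -1;-0.02 0.4 0 0 0 0 -1;0 0 0 0 0 0 -1;0 0 0 0 0 0 -1;0 0 0 0 0 0 -1")

```text
t: 34.3
ee_pos: [394.6, 282.6, 108.9]
eef_rot: [3.081, 0.047, 0.528]
contact_force: [0.1, -0.0, -0.6]
gripper_width: 86.9
grasp_force: 0.0
```

```bash
python3 st.py
```

```text
[394.6 282.6 108.9] [[0.942, 0.027, 0.333], [0.033, -0.999, -0.01], [0.333, 0.02, -0.943]] [ 1.06  0.17 -0.91  0.76 -0.44 -0.15] 34.3 86.90370039980255 [ 0.1 -0.  -0.6] [-0.1   0.79  0.02]
yaw y_tool -88.4304237070189
```

Call:
move_arm(moves="0.15 0 0 -0.29 0.03 -0.25 -1;0 0 0 -0.29 0.03 -0.25 -1;0 0 0 0 0 -0.25 -1;0 0 0 0 0 -0.2 -1;0 0 0 0 0 0 -1")

```text
t: 34.72
ee_pos: [382.3, 282.4, 88.8]
eef_rot: [-3.096, -0.042, -0.528]
contact_force: [-0.1, 0.2, -0.2]
gripper_width: 87.1
grasp_force: 0.0
```

Call:
move_arm(moves="0 0 0 0 0 0 -1;0 0 0 0 0 0 -1;0 0 0 0 0 0 -1")

```text
t: 34.97
ee_pos: [383.1, 284.1, 90.1]
eef_rot: [-3.093, -0.04, -0.529]
contact_force: [-0.8, 0.2, 0.4]
gripper_width: 87.4
grasp_force: 0.0
```

```bash
python3 st.py
```

```text
[383.1 284.1  90.1] [[0.943, 0.026, 0.332], [0.024, -1.0, 0.008], [0.332, 0.0, -0.943]] [ 1.03  0.18 -0.98  0.93 -0.36 -0.3 ] 34.9667 87.39054121966475 [-0.8  0.2  0.4] [-0.14  0.78  0.02]
yaw y_tool -88.53638596853105
```

Call:
move_arm(moves="0 0 0 0 0 -0.05 1;0 0 0 0 0 0 1;0 0 0 0 0 0 1;0 0 0 0 0 0 1;0 0 0 0 0 0 1")

```text
t: 35.38
ee_pos: [383.0, 284.1, 88.9]
eef_rot: [-3.093, -0.039, -0.528]
contact_force: [0.2, -0.6, 0.2]
gripper_width: 61.7
grasp_force: 0.0
```

Call:
move_arm(moves="0 0 0 0 0 0 1;0 0 0 0 0 0 1;0 0 0 0 0 0 1;0 0 0 0 0 0 1;0 0 0 0 0 0 1")

```text
t: 35.8
ee_pos: [383.0, 284.0, 88.9]
eef_rot: [-3.093, -0.039, -0.528]
contact_force: [-0.1, 0.5, -0.1]
gripper_width: 28.3
grasp_force: 0.0
```

Call:
move_arm(moves="0 0 0 0 0 0 1;0 0 0 0 0 0 1;0 0 0 0 0 0 1;0 0 0 0 0 0 1;0 0 0 0 0 0 1")

```text
t: 36.22
ee_pos: [383.0, 283.6, 88.9]
eef_rot: [-3.094, -0.039, -0.528]
contact_force: [-0.2, -1.6, 0.7]
gripper_width: 11.8
grasp_force: 30.0
```

```bash
python3 st.py
```

```text
[383.  283.6  88.9] [[0.943, 0.025, 0.332], [0.024, -1.0, 0.007], [0.332, 0.001, -0.943]] [ 1.02  0.18 -0.99  0.94 -0.35 -0.31] 36.2167 11.758129379179932 [-0.2 -1.6  0.7] [-0.54  0.83 -0.03]
yaw y_tool -88.56268609831118
```

Call:
move_arm(moves="0 0 -0.51 0 0.02 0 1;0 0 -0.51 0 0.02 0 1;0 0 -0.51 0 0.02 0 1;0 0 -0.51 0 0.02 0 1;0 0 -0.51 0.01 0.02 0 1")

```text
t: 36.63
ee_pos: [383.2, 285.6, 88.9]
eef_rot: [3.018, -0.431, 0.515]
contact_force: [2.1, -1.5, 1.2]
gripper_width: 12.2
grasp_force: 30.0
```

```bash
python3 st.py
```

```text
[383.2 285.6  88.9] [[0.906, -0.28, 0.318], [-0.264, -0.96, -0.094], [0.332, 0.002, -0.943]] [ 1.12  0.23 -0.89  0.74 -0.51 -0.49] 36.6333 12.186328118540608 [ 2.1 -1.5  1.2] [-0.29  0.15 -0.04]
yaw y_tool -106.2811653716879
```

Working; the forces are small. I'll continue.

Call:
move_arm(moves="-0.05 -0.1 -0.51 0.01 0.02 0 1;-0.05 -0.1 -0.51 0.01 0.02 0 1;-0.05 -0.1 -0.51 0.01 0.02 0 1;-0.05 -0.1 -0.51 0.02 0.01 0 1;-0.05 -0.1 -0.51 0.02 0.01 0 1")

```text
t: 37.05
ee_pos: [384.3, 287.1, 88.9]
eef_rot: [2.837, -0.861, 0.582]
contact_force: [-2.2, -2.4, 2.7]
gripper_width: 11.6
grasp_force: 30.0
```

Call:
move_arm(moves="-0.07 -0.08 -0.51 0.02 0.01 0 1;-0.07 -0.08 -0.51 0.02 0.01 0 1;-0.07 -0.08 -0.51 0.02 0.01 0 1;-0.07 -0.08 -0.51 0.02 0.01 0 1;-0.07 -0.08 -0.51 0.02 0.01 0 1")

```text
t: 37.47
ee_pos: [385.9, 288.0, 88.9]
eef_rot: [2.589, -1.244, 0.617]
contact_force: [-4.4, -2.5, 5.0]
gripper_width: 11.9
grasp_force: 30.0
```

```bash
python3 st.py
```

```text
[385.9 288.   88.9] [[0.558, -0.781, 0.281], [-0.696, -0.625, -0.355], [0.452, 0.002, -0.892]] [ 1.2   0.36 -0.7   0.55 -0.84 -0.96] 37.4667 11.873510599746611 [-4.4 -2.5  5. ] [ 0.1   1.85 -0.37]
yaw y_tool -141.3525501828813
```

Call:
move_arm(moves="-0.09 -0.06 -0.51 0.02 0 0 1;-0.09 -0.06 -0.51 0.02 0 0 1;-0.09 -0.06 -0.51 0.02 0 0 1;0 0 0 0 0 0 1")

```text
t: 37.8
ee_pos: [387.0, 288.3, 88.9]
eef_rot: [2.41, -1.445, 0.625]
contact_force: [-10.2, -0.2, 8.6]
gripper_width: 11.8
grasp_force: 30.0
```

Call:
move_arm(moves="-0.09 -0.06 -0.51 0.02 0 0 1;-0.09 -0.06 -0.51 0.02 0 0 1;0 0 0 0 0 0 1;0 0 0 0 0 0 1")

```text
t: 38.13
ee_pos: [387.6, 288.4, 89.0]
eef_rot: [2.289, -1.567, 0.627]
contact_force: [-9.3, 0.5, 6.2]
gripper_width: 11.7
grasp_force: 30.0
```

```bash
python3 st.py
python3 - <<'E'
from h import *
# bar direction seen by the wrist camera: white line pixels
s=manip.state(); k=manip.get_calibration("wrist"); im=manip.grab_frame("wrist"); cv2.imwrite("pics/e1.png",im)
D=(390,283.7,107); c=proj("wrist",D,k).astype(int); g=cv2.cvtColor(im,cv2.COLOR_BGR2GRAY); print(c)
print("\n".join("".join(" .:-=+*#%@"[v//26] for v in row) for row in g[max(0,c[1]-80):c[1]+30:5,c[0]-90:c[0]+90:3]))
for nm in ("top","scene"):
    cv2.imwrite(f"pics/e_{nm}.png",manip.grab_frame(nm))
    for n in ("scoop","dish","lump0"): print(nm,n,[(np.round(x["at"],1).tolist(),round(x["conf"],2)) for x in manip.tip_of(nm,n)])
E
```

```text
[387.6 288.4  89. ] [[0.311, -0.932, 0.185], [-0.803, -0.362, -0.474], [0.509, -0.001, -0.861]] [ 1.19  0.44 -0.55  0.42 -1.02 -1.12] 38.1333 11.682395964198918 [-9.3  0.5  6.2] [ 0.35  2.53 -0.99]
yaw y_tool -158.7736692775963
[320 283]
%%%%%%%%%%%%%%%%%%%%%%%%%%%%%%%%%%%%%%%%#-:-================
%%%%%%%%%%%%%%%%%%%%%%%%%#%#%#%%%%%%%%%%%%%%%#-:-===========
%%%%%%%%%%%%%%%%%%%%%%%%%%%%%%%#%%%%%%%%%%%%%%%%%%#=:-======
%%%%%%%%%%%%%%%%%%%%%%%%%%%%%+++%%%%%%%#%%%%%%%%%%%%%%%#+:-=
%%%%%%%%%%%%%%%%%%%%%#%%%%%%%---%%%%%%%%%%%%%%%%%%%%%%%%%%%%
%%%%%%%%%%%%%%%%%%%%--#%%%%%%---%%%%%%%%%%%%%%%%%%%%%%%%%%%%
%%%%%%%%%%%%%%%%%%%%#--%%%%%%=-=%%%%%%%%%%%%%%%%%%%%%%%%%%%%
%%%%%%%%%%%%%%%%%%%%%+-*%%%%***#**%%%%%%%%%%%%%%%%%%%%%%%%%%
%%%%%%%%%%%#-+%%%%%%%%%#=-----%@------*%%%%%%%%%%%%%%%%%%%%%
%%%%%%%%%%%%*=-=****+---------%@---------+%%%%%%%%%%%##**+++
%%%%%%%%%%%%***-**=-----------%@------------%**++#++++++++++
%%%%%%%%%%%******-------------%@------:--::::=++++*+++++++++
%%%%%%%%%%%#***+===-----------%@---::-::--:::::*++++++++++++
%%%%%%++#%%***+====-----------*#::-:-:::::::::::++++++++++++
%%%##**#
[... 206 characters left out ...]
-::::::::::::::::::++++++++.:
*****++++***----------:::-::--::::::::::::::::::::=++*+++-:.
-----------:---:-:::::::::::::::::::::::::::::::::::::::::::
:::::::::::::::::::::::::::::::::::::::::::::::::::::::.::::
:::::::::::::::::::::::.:::::::::::...::.:..::::.:::.:::..:.
top scoop [([446.5, 266.7], 0.67)]
top dish [([444.4, 270.9], 0.72), ([213.9, 242.6], 0.62)]
top lump0 [([217.2, 258.7], 0.51), ([200.9, 253.6], 0.5), ([212.5, 242.1], 0.48), ([204.5, 243.2], 0.44), ([194.6, 248.3], 0.39), ([221.8, 249.7], 0.38)]
scene scoop [([233.3, 221.6], 0.73)]
scene dish [([234.2, 224.9], 0.7)]
scene lump0 [([405.9, 266.8], 0.63), ([423.6, 276.9], 0.51), ([402.5, 273.6], 0.45), ([473.7, 275.9], 0.2)]
```

The bar's white line coincides with the third tick in the wrist picture, and the tool has turned 1.22 rad. The scoop is still on its dish and six lumps are in the hopper. I'm handing in.

```bash
python3 -c "
from rig import manip
print(manip.finish_job())"
```

```text
the job is handed in; nothing more can be done
None
```

I handed the job in with all six lumps in the hopper, the scoop back on its dish and the hand holding the dial at the third click (about 1.22 rad); I saw no spill, but the hand-in returned no verdict.

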